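# Fit the mixer shaft and switch the selector on one position

## Task

Slide the loose steel shaft lengthwise through the holes of both bearing blocks of the bench mixer until it stands out beyond the outer faces of both blocks, and leave it there. Then switch the drive on: push the selector knob on the drive box down, turn it clockwise (seen from above) to the next mark, the middle one of three, and let it spring back up. Do not knock the brown bottle, the steel bowl or the white beaker away.

Things in the scene. Friction and masses are not known exactly. Their poses are not given: they have to be found in the camera images.
- mixer: Bench mixer, fixed. Origin on the bench, midway between its two bearing blocks, under the line of their holes; y runs along the holes, z up. Base plate x -155 to +75, y -100 to +60 mm, 10 thick. Aluminium blocks, 54 wide (x), 14 thick (y), 80 high, at x 0, y +31 and -31. Drive box on the -x side; a belt cover, 50 high, joins it to the -y block. Room to thread from the +y side.
- bearing_a (a point): Centre of the hole mouth in the outer face of the +y bearing block (mixer x 0, y +38 mm), 45 mm above the bench; axes as the mixer's. Round through hole along y, 17 mm across, 2 mm chamfer.
- bearing_b (a point): Centre of the hole mouth in the outer face of the -y bearing block (mixer x 0, y -38 mm), 45 mm above the bench; same hole, in line with the first, 76 mm from bearing_a.
- drive_top (a point): Centre of the top face of the pale drive box (90 mm in x, 120 mm in y, top 60 mm above the bench), at mixer x -100, y -30 mm; the selector knob stands here. Axes as the mixer's.
- shaft_center (a point): Middle of the loose steel shaft: plain round bar 12 mm across, 280 mm long, about 0.24 kg, ends chamfered 2 mm and alike. Its own y axis runs along the bar. It starts lying level in the V notches of the rest, its axis 45 mm above the bench.
- rest: Fixed grey plastic rest of the shaft. Origin on the bench at its centre, y along the shaft. Foot 60 x 180 mm, 8 mm thick; two V supports 12 mm thick at y +75 and -75 mm, 44 mm across and 55 mm high; between them the shaft hangs free. The shaft's middle starts within 15 mm (along y) of the rest's centre.
- selector_grip (a point): Grip point on the knob's vertical axis, 106 mm above the bench when up; turns and sinks with the knob. Round black knob 36 mm across, its top 10 mm above this point, on a disc 52 mm across whose top is 24 mm below it. This point's x points to the side with the disc's nose and the white line on top; the nose points at one of 3 black marks 60 degrees apart. It starts at the first; clockwise leads on.
- selector (a joint): Knob angle, rad, growing clockwise seen from above: first position 0 (start, within 0.05), middle 1.047, last 2.094. While up, a latch blocks it (0.07 play each way). It turns, with light friction (0.03 N m), only while pushed down 8 mm or more. Let go within 0.1 rad of a position, it springs up into that notch; farther off it stays half pressed.
- selector_push (a joint): How far the knob is pushed down, m: 0 up, 0.012 at its lower stop. Spring: 7 N at the start of the travel, 11 N at the bottom.
- reagent: Bystander: brown glass bottle 68 mm across, 150 mm high, upright; origin at the centre of its foot. Leave alone.
- bowl: Bystander: steel bowl 90 mm across, 45 mm high; origin at the centre of its foot. Leave alone.
- beaker: Bystander: white porcelain beaker 68 mm across, 85 mm high; origin at the centre of its foot. Leave alone.

How it is judged:
By the outcome, as a careful person would: the job done as asked, in the order asked, and still so for the second after the job is handed in, with the robot touching nothing.
It also fails if it takes over 48 s, if anything falls off the work surface, if the arm or the gripper's body presses on something with over 40 N, if the wrist force passes 120 N, or if a joint passes its speed limit or range.

## Robot

A 6-joint arm with a two-finger parallel gripper is mounted at the origin on the work surface. World frame = base frame: x ahead of the robot, y to its left, z up, the work surface at z = 0. Lengths are in m, angles in rad, forces in N, time in s.
With the tool pointing down it reaches from about 0.4 to 0.825 m from the base axis. Payload 7 kg.
Tool frame: the origin (TCP) lies at the very end of the fingers, on their centre line; the grasp point (between the pads) lies 19 mm behind it; x points along the fingers, y is the direction in which the jaws open and shut, and the axes are right-handed (so a half turn about x gives the same grasp; the last joint's range is limited). The gripper opens to 88 mm and grips with 3 to 60 N. Pads are 19 mm wide; open, the fingers measure 130 mm over their backs; the gripper's body (78 mm by 193 mm) begins 47 mm behind the grasp point.
Start: joints at [-0.833, 0.359, 0.012, 0, -1.224, -0.288], TCP at [0.293, -0.608, 0.227] pointing down, gripper open.
Joint ranges: [-3.07, 3.07], [-1.43, 2.12], [-1.02, 1.25], [-3.03, 1.67], [-3.05, -0], [-3.03, 3.03]. Speed limits (rad/s): [2.39, 2.39, 3.01, 3.14, 3.14, 3.14].

## Interface

Orientations are given as [roll, pitch, yaw] about the fixed x, y, z axes, in that order (R = Rz(yaw) Ry(pitch) Rx(roll)).
In Python, from station import arm, cams gives the robot as it stands. The module is installed in compiled form; this text tells all that it offers.
- The arm moves only by the tool carry_out, never from a script. Its argument "deltas" is a list of rows, each a list of 6 numbers: the shift along the tool's x, y, z in units of 0.04 m (1.0 is 0.04 m), then the turn, a rotation vector about the tool's x, y, z in units of 4 degrees (1.0 is 4 degrees). In form: [[tx, ty, tz, ax, ay, az], ...]. A call has 1 to 5 rows; each row shifts and turns the pose as measured when the row begins, along the tool's axes as they then stand; what a row does not reach is not made up. A row lasts 1/10 s, in which the tool goes at most 50 mm and 8.59 degrees, less where a joint would pass 70% of its speed; a pose out of reach is approached as far as the arm can. A call with a number of a shift or a turn outside -1 to 1 is refused whole. A call with a gripper value outside its range is refused whole. "hand" is the closure, from 0 (fully open) to 1 (shut), set as the call begins (left out, the last holds). The fingers move at their own pace and stop on an object; "newtons" is the grip in N (left out, the last holds). Time passes only in rows, so rows that do not move let the fingers close. It gives the time, the measured TCP pose, the force and the opening at its end, in the units of the state.
- arm.get_state(): the state, without advancing time (a new reading comes with each control period).
- cams.grab_frame(name): name is "scene" or "top"; returns a dict with "pixels" (400x640x3 uint8, red, green, blue), "fx", "fy", "cx", "cy" (pixels), "k1" (the pictures are not rectified: a ray, as slopes to the right and down, at radius r is drawn at 1 + k1 r^2 times it, then the intrinsics apply), "T" (4x4, takes a point from camera to world coordinates). Camera axes: x right, y up, looking along -z (the intrinsics and any distortion apply to the point x, -y, -z); pixel columns grow to the right and rows downward; lengths in m; the calibration is good to about 2 mm. A picture is of the moment at which its call begins. There is no depth.
- arm.job_done(): hands the job in, once; it reports no verdict.
The state is a dict: "t": time; "q": joint angles; "qd": joint speeds; "joint_efforts": joint torques, N m; "eef_pos": TCP position; "ee_rot": TCP orientation; "force": force on the tool from outside, world axes, zero at the start; "moment": the same for the moment, N m; "width": finger opening in m.
Only numpy, scipy, OpenCV 4.12 (cv2) and the standard library are available. Lean on these libraries where they do the work, as an engineer would, in place of code of your own. Each camera call takes 0.05 s, during which the arm holds its last target.

## Working session

There is one attempt and no reset: what is moved stays moved. The work goes in short steps, Python scripts to look and compute and a tool call to move; the robot and the scene stay as the last step left them, time stands still between calls to the robot, and variables do not carry over. Pictures are saved under pics/ and viewed, and the job is handed in when it is done.

Besides the shell and the picture viewer there is one more tool, called after "Call:" by a JSON object that holds its "name" and its "arguments", one argument or row to a line. carry_out: Moves the arm, as the interface text tells. Shifts and turns lie within -1 to 1; 1 stands for 0.04 m of shift or 4 degrees of turn. Its arguments: {"type":"object","properties":{"deltas":{"type":"array","items":{"type":"array","items":{"type":"number","minimum":-1,"maximum":1}}},"hand":{"type":"number"},"newtons":{"type":"number"}},"required":["deltas"]}

```bash
mkdir -p pics
python3 - <<'E'
from station import arm, cams
import cv2,numpy as np,pickle
s=arm.get_state();print(s)
for n in("scene","top"):
    f=cams.grab_frame(n);pickle.dump(f,open(f"{n}0.pkl","wb"))
    cv2.imwrite(f"pics/{n}0.png",f["pixels"][:,:,::-1]);print(n,f["fx"],f["fy"],f["cx"],f["cy"],f["k1"]);print(np.round(f["T"],4))
E
```

```text
{'t': 0.0, 'q': array([-8.32901053e-01,  3.59371617e-01,  1.10589767e-02, -3.80556436e-04,
       -1.22410090e+00, -2.88108577e-01]), 'qd': array([-0.00097595,  0.00071416, -0.00022119, -0.00136061,  0.00145675,
       -0.00034628]), 'joint_efforts': array([ 6.34924309e-04, -5.82719564e+01,  2.93068618e+01,  6.99757889e+00,
        6.84404396e-03, -1.67775456e-04]), 'eef_pos': array([ 0.29324508, -0.6074225 ,  0.22562714]), 'ee_rot': array([1.64122717, 1.56914   , 2.09088427]), 'force': array([-0.46180418, -0.13979036, -0.44695891]), 'moment': array([ 0.04557612, -0.04648131,  0.01919644]), 'width': 0.08745734563436036}
scene 498.86534517526957 498.86534517526957 319.0648822941446 192.25013298874853 -0.11724042937820987
[[-0.8163 -0.4677  0.339   1.0674]
 [ 0.5775 -0.65    0.4939  0.7138]
 [-0.0106  0.599   0.8007  1.3104]
 [ 0.      0.      0.      1.    ]]
top 363.94054506296317 363.94054506296317 321.4375352329594 202.97457279559248 -0.017827404599251362
[[-1.990e-02  9.910e-01 -1.326e-01  4.446e-01]
 [-9.998e-01 -2.010e-02 -2.000e-04 -4.530e-02]
 [-2.800e-03  1.326e-01  9.912e-01  9.576e-01]
 [ 0.000e+00  0.000e+00  0.000e+00  1.000e+00]]
```

View pics/scene0.png

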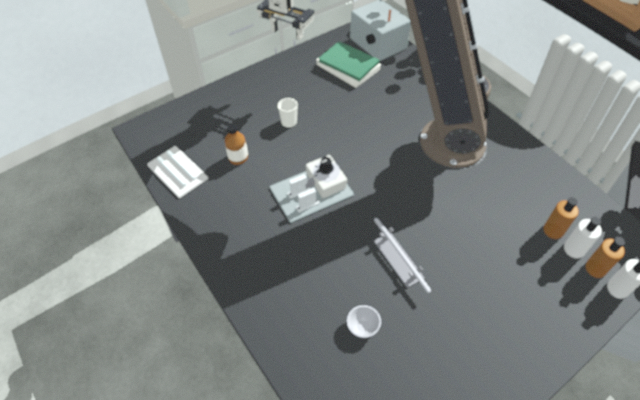

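View pics/top0.png

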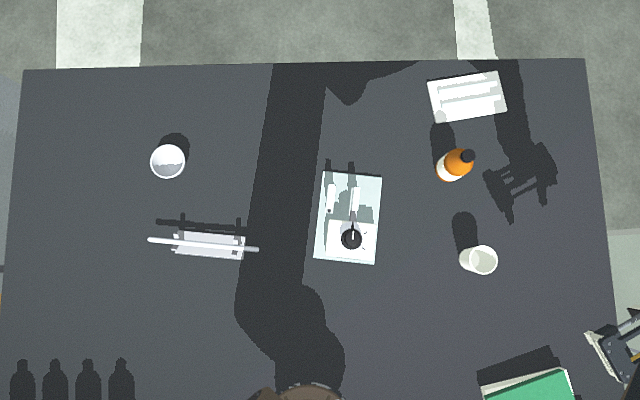

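```bash
cat > h.py <<'E'
import numpy as np,cv2,pickle
from scipy.spatial.transform import Rotation as Ro
def proj(f,P):
    P=np.atleast_2d(P);T=f["T"];c=(P-T[:3,3])@T[:3,:3]
    x=c[:,0]/-c[:,2];y=-c[:,1]/-c[:,2];k=1+f["k1"]*(x*x+y*y)
    return np.c_[f["fx"]*x*k+f["cx"],f["fy"]*y*k+f["cy"]]
def ray(f,uv):
    uv=np.atleast_2d(uv);xd=(uv[:,0]-f["cx"])/f["fx"];yd=(uv[:,1]-f["cy"])/f["fy"];x,y=xd,yd
    for _ in range(20):
        k=1+f["k1"]*(x*x+y*y);x,y=xd/k,yd/k
    d=np.c_[x,-y,-np.ones_like(x)]@f["T"][:3,:3].T
    return f["T"][:3,3],d
def atz(f,uv,z):
    o,d=ray(f,uv);return o+d*((z-o[2])/d[:,2])[:,None]
def crop(f,x0,y0,w,h,s,name,draw=[]):
    im=f["pixels"][y0:y0+h,x0:x0+w,::-1];im=cv2.resize(im,None,fx=s,fy=s,interpolation=cv2.INTER_CUBIC)
    for pts,col in draw:
        p=((np.array(pts)+.5-[x0,y0])*s).astype(np.int32);cv2.polylines(im,[p],False,col,1)
    cv2.imwrite("pics/"+name+".png",im)
E
python3 - <<'E'
from h import *
t=pickle.load(open("top0.pkl","rb"));s=pickle.load(open("scene0.pkl","rb"))
crop(t,300,150,100,125,6,"tm0");crop(t,140,195,130,80,6,"tr0")
crop(s,260,145,110,85,7,"sm0");crop(s,360,205,80,95,6,"sr0")
E
```

```text
(no output)
```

View pics/tm0.png

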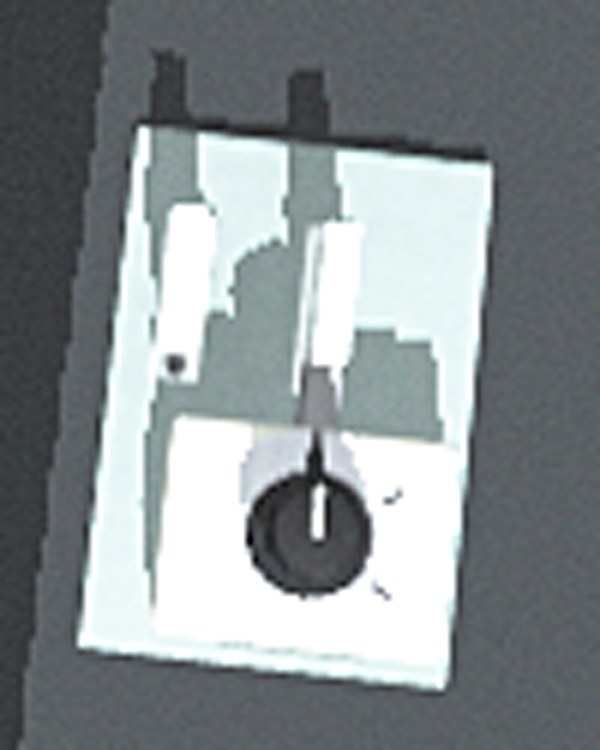

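View pics/tr0.png

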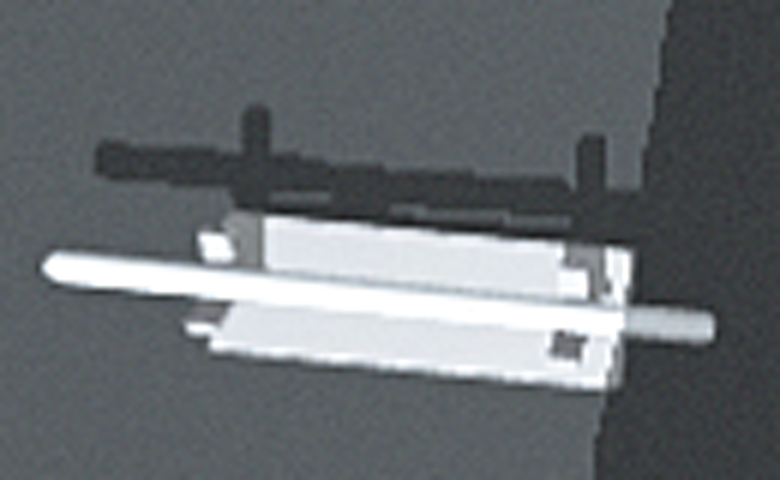

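View pics/sm0.png

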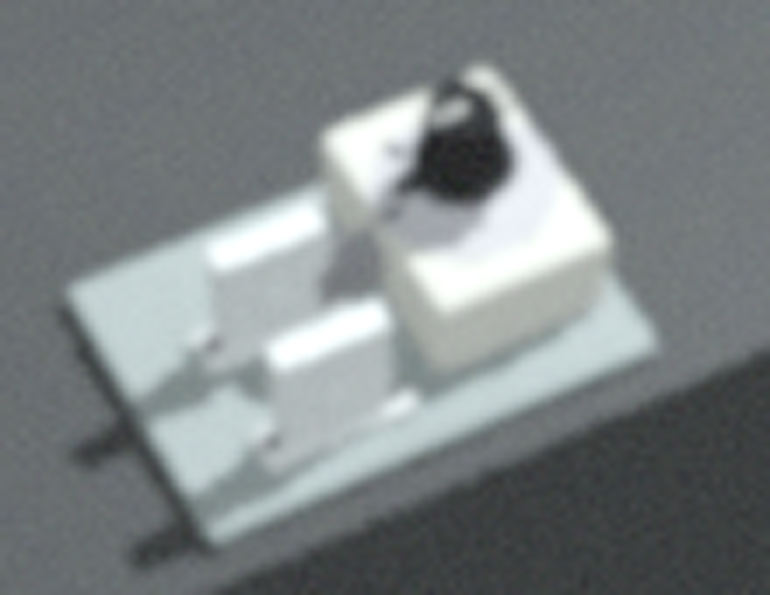

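View pics/sr0.png

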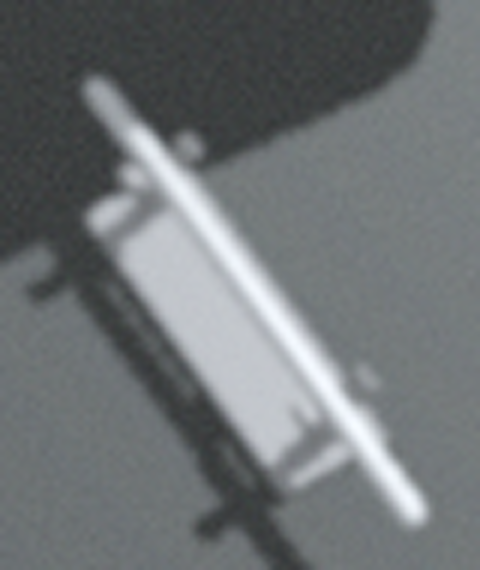

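```bash
cat > fit.py <<'E'
from h import *
from scipy.optimize import least_squares
t=pickle.load(open("top0.pkl","rb"));s=pickle.load(open("scene0.pkl","rb"))
def px(p,sc,o): return (np.array(p)+.5)/sc-.5+o
T=[((138,126),(75,60,10)),((494,162),(75,-100,10)),((78,646),(-155,60,10)),((444,690),(-155,-100,10)),
((176,415),(-55,30,60)),((466,447),(-55,-90,60))]
S=[((66,290),(75,-100,10)),((212,545),(75,60,10)),((655,345),(-155,60,10)),((322,140),(-55,-90,60)),((480,65),(-145,-90,60)),((610,240),(-145,30,60)),((440,312),(-55,30,60)),((268,368),(27,38,80)),((388,325),(-27,38,80)),((210,268),(27,-24,80)),((330,225),(-27,-24,80))]
tp=px([a for a,b in T],6,[300,150]);tP=np.array([b for a,b in T])/1e3
sp=px([a for a,b in S],7,[260,145]);sP=np.array([b for a,b in S])/1e3
def M(p,P):
    c,sn=np.cos(p[2]),np.sin(p[2]);return P@np.array([[c,-sn,0],[sn,c,0],[0,0,1]]).T+[p[0],p[1],0]
def sh(f,d): g=dict(f);g["T"]=f["T"].copy();g["T"][:3,3]+=d;return g
def res(p,split=False):
    r=proj(sh(t,p[3:6]),M(p,tP))-tp;q=proj(sh(s,p[6:9]),M(p,sP))-sp
    if split:return r,q
    return np.r_[r.ravel()/.5,q.ravel()/.5,p[3:]/.0015]
f=least_squares(res,np.r_[.45,-.1,-.05,np.zeros(6)]);print(np.round(f.x,4));r,q=res(f.x,True);print(np.round(r,1).tolist(),np.round(q,1).tolist())
p=f.x
for n,P in dict(a=(0,38,45),b=(0,-38,45),knob=(-100,-30,106)).items(): print(n,np.round(M(p,np.array([P])/1e3),4))
et=px([(45,266),(714,328)],6,[140,195]);es=px([(97,82),(415,518)],6,[360,205])
t2,s2=sh(t,p[3:6]),sh(s,p[6:9])
print("top",atz(t2,et,.045).round(4).tolist(),"scene",atz(s2,es,.045).round(4).tolist())
for e in (atz(t2,et,.045),atz(s2,es,.045)):
    d=e[0]-e[1];print(np.linalg.norm(d),np.arctan2(-d[0],d[1]),e.mean(0))
pickle.dump((t2,s2,p),open("fit.pkl","wb"))
E
python3 fit.py
```

```text
[ 5.759e-01 -9.870e-02 -1.328e-01 -3.000e-04  3.000e-04  1.000e-04
  3.000e-04 -3.000e-04  1.000e-04]
[[-0.2, -0.1], [0.4, 0.6], [-0.2, 0.1], [0.6, -0.1], [-0.4, -0.2], [-0.4, -0.1]] [[-0.5, -0.2], [-0.3, -0.8], [0.3, -0.1], [-0.9, -0.8], [0.7, 0.1], [-0.0, 0.1], [-0.7, 0.4], [1.4, 0.4], [-0.1, -0.1], [0.9, 0.6], [-0.8, 0.3]]
a [[ 0.5809 -0.061   0.045 ]]
b [[ 0.5708 -0.1364  0.045 ]]
knob [[ 0.4728 -0.1152  0.106 ]]
top [[0.4843, 0.3948, 0.045], [0.4533, 0.114, 0.045]] scene [[0.4488, 0.1146, 0.045], [0.4823, 0.3902, 0.045]]
0.28241731849177515 -0.10979341976557816 [0.46880785 0.25440204 0.045     ]
0.2776168547869757 3.020636309273411 [0.46551073 0.25240772 0.045     ]
```

```bash
cat > plan.py <<'E'
from h import *
from station import arm
def cur():
    s=arm.get_state();return np.array(s["eef_pos"]),Ro.from_euler("xyz",s["ee_rot"]),s
def down(yaw): # jaw dir (tool y) at world angle yaw, x down
    y=np.array([np.cos(yaw),np.sin(yaw),0]);x=np.array([0,0,-1.]);return Ro.from_matrix(np.c_[x,y,np.cross(x,y)])
def plan(pos,yaw,maxs=1.0,maxr=1.0,p=None,R=None):
    if p is None:p,R,_=cur()
    Rt=down(yaw);pos=np.array(pos,float);rows=[]
    dr=(R.inv()*Rt).as_rotvec();n=int(np.ceil(max(np.linalg.norm(pos-p)/.04/maxs,np.linalg.norm(np.degrees(dr))/4/maxr,1)-1e-6))
    for i in range(n):
        sh=R.inv().apply((pos-p)/(n-i))/.04;dr=(R.inv()*Rt).as_rotvec()/(n-i)
        rows.append(np.round(np.r_[sh,np.degrees(dr)/4],3).tolist())
        p=p+(pos-p)/(n-i);R=R*Ro.from_rotvec(dr)
    for i in range(0,len(rows),5): print(rows[i:i+5])
    return p,R
def show():
    p,R,s=cur();print("t",round(s["t"],2),"p",p.round(4),"x",R.as_matrix()[:,0].round(3),"y",R.as_matrix()[:,1].round(3),"jawyaw",round(np.degrees(np.arctan2(*R.as_matrix()[1::-1,1])),2),"F",s["force"].round(1),"M",s["moment"].round(2),"w",round(s["width"],4),"q",s["q"].round(2))
E
python3 - <<'E'
from plan import *
show()
u=np.array([.115,.9933]); c=np.array([.467,.2535])
g=c+.04*u;print(g)
for yaw in(-6.7,173.3):
    print(yaw);p,R=plan([g[0],g[1],.16],np.radians(yaw))
# overlay
t2,s2,pm=pickle.load(open("fit.pkl","rb"))
t=pickle.load(open("top0.pkl","rb"));s=pickle.load(open("scene0.pkl","rb"))
L=np.array([np.r_[c+k*u,.045] for k in(-.14,.14)])
def rect(cen,yaw,x0,x1,y0,y1,z):
    C,S=np.cos(yaw),np.sin(yaw);return np.array([[cen[0]+C*x-S*y,cen[1]+S*x+C*y,z] for x,y in((x0,y0),(x1,y0),(x1,y1),(x0,y1),(x0,y0))])
D=[]
for f in(t,s):
    D.append([(proj(f,L),(0,0,255))]+[(proj(f,rect(pm[:2],pm[2],*a)),(0,200,0)) for a in((-.155,.075,-.1,.06,.01),(-.145,-.055,-.09,.03,.06),(-.027,.027,.024,.038,.08),(-.027,.027,-.038,-.024,.08))]+[(proj(f,rect(c,-.1155,-.03,.03,-.09,.09,.008)),(255,0,0))])
crop(t,140,150,250,130,3.1,"ov_t",D[0]);crop(s,260,145,190,150,4,"ov_s",D[1])
E
```

```text
t 0.1 p [ 0.2932 -0.6075  0.2257] x [-0.001  0.001 -1.   ] y [-0.435  0.901  0.002] jawyaw 115.76 F [-0.3  0.7  0. ] M [ 0.04  0.02 -0.06] w 0.0877 q [-0.83  0.36  0.01 -0.   -1.22 -0.29]
[0.4716   0.293232]
-6.7
[[0.054, 0.592, 0.445, 0.988, -0.001, -0.0], [0.054, 0.621, 0.403, 0.988, -0.001, -0.0], [0.054, 0.647, 0.36, 0.988, -0.001, -0.0], [0.054, 0.67, 0.314, 0.988, -0.001, -0.0], [0.054, 0.69, 0.267, 0.988, -0.001, -0.0]]
[[0.054, 0.707, 0.219, 0.988, -0.001, -0.0], [0.054, 0.721, 0.17, 0.988, -0.001, -0.0], [0.054, 0.731, 0.12, 0.988, -0.001, -0.0], [0.054, 0.737, 0.069, 0.988, -0.001, -0.0], [0.054, 0.74, 0.018, 0.988, -0.001, -0.0]]
[[0.054, 0.74, -0.033, 0.988, -0.001, -0.0], [0.054, 0.736, -0.084, 0.988, -0.001, -0.0], [0.054, 0.728, -0.134, 0.988, -0.001, -0.0], [0.054, 0.717, -0.184, 0.988, -0.001, -0.0], [0.054, 0.703, -0.233, 0.988, -0.001, -0.0]]
[[0.054, 0.685, -0.281, 0.988, -0.001, -0.0], [0.054, 0.664, -0.327, 0.988, -0.001, -0.0], [0.054, 0.64, -0.372, 0.988, -0.001, -0.0], [0.054, 0.613, -0.416, 0.988, -0.001, -0.0], [0.053, 0.583, -0.457, 0.988, -0.001, -0.0]]
[
[... 862 characters left out ...]
 0.533, 0.794, -0.599, 0.0, -0.001], [0.069, 0.499, 0.816, -0.599, 0.0, -0.001]]
[[0.069, 0.465, 0.836, -0.599, 0.0, -0.001], [0.069, 0.429, 0.855, -0.599, 0.0, -0.001], [0.069, 0.393, 0.872, -0.599, 0.0, -0.001], [0.069, 0.356, 0.888, -0.599, 0.0, -0.001], [0.069, 0.319, 0.902, -0.599, 0.0, -0.001]]
[[0.069, 0.281, 0.914, -0.599, 0.0, -0.001], [0.069, 0.242, 0.925, -0.599, 0.0, -0.001], [0.069, 0.203, 0.935, -0.599, 0.0, -0.001], [0.069, 0.164, 0.942, -0.599, 0.0, -0.001], [0.069, 0.125, 0.948, -0.599, 0.0, -0.001]]
[[0.069, 0.085, 0.953, -0.599, 0.0, -0.001], [0.068, 0.045, 0.955, -0.599, 0.0, -0.001], [0.068, 0.005, 0.956, -0.599, 0.0, -0.001], [0.068, -0.035, 0.956, -0.599, 0.0, -0.001]]
```

View pics/ov_t.png

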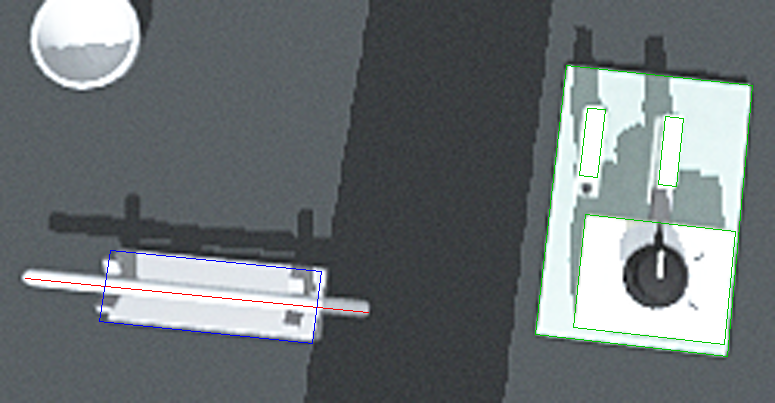

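View pics/ov_s.png

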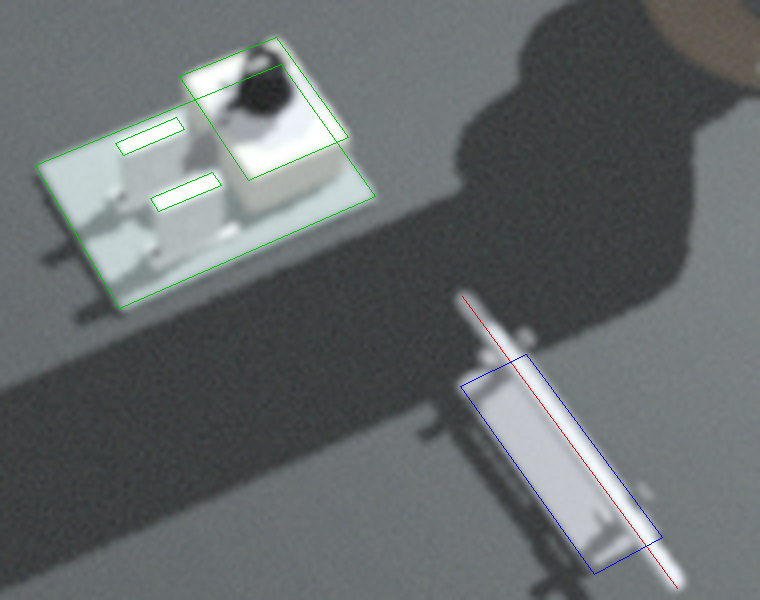

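Run:
```python
from plan import *
p,R=plan([.45,-.30,.22],np.radians(173.4))
print();p,R=plan([.468,.293,.16],np.radians(173.4),p=p,R=R)
```

```text
[[0.01, 0.348, 0.458, -0.961, 0.001, -0.001], [0.01, 0.316, 0.48, -0.961, 0.001, -0.001], [0.01, 0.284, 0.501, -0.961, 0.001, -0.001], [0.01, 0.249, 0.518, -0.961, 0.001, -0.001], [0.01, 0.214, 0.534, -0.961, 0.001, -0.001]]
[[0.01, 0.178, 0.547, -0.961, 0.001, -0.001], [0.01, 0.141, 0.558, -0.961, 0.001, -0.001], [0.01, 0.103, 0.566, -0.961, 0.001, -0.001], [0.01, 0.065, 0.572, -0.961, 0.001, -0.001], [0.01, 0.026, 0.575, -0.961, 0.001, -0.001]]
[[0.01, -0.012, 0.575, -0.961, 0.001, -0.001], [0.01, -0.051, 0.573, -0.961, 0.001, -0.001], [0.01, -0.089, 0.568, -0.961, 0.001, -0.001], [0.01, -0.127, 0.561, -0.961, 0.001, -0.001], [0.009, -0.164, 0.551, -0.961, 0.001, -0.001]]

[[0.1, 0.084, 0.985, 0.0, 0.0, 0.0], [0.1, 0.084, 0.985, -0.0, 0.0, 0.0], [0.1, 0.084, 0.985, -0.0, 0.0, 0.0], [0.1, 0.084, 0.985, -0.0, 0.0, 0.0], [0.1, 0.084, 0.985, -0.0, 0.0, 0.0]]
[[0.1, 0.084, 0.985, -0.0, 0.0, 0.0], [0.1, 0.084, 0.985, -0.0, 0.0, 0.0], [0.1, 0.084, 0.985, -0.0, 0.0, 0.0], [0.1, 0.084, 0.985, -0.0, 0.0, 0.0], [0.1, 0.084, 0.985, -0.0, 0.0, 0.0]]
[[0.1, 0.084, 0.985, -0.0, 0.0, 0.0], [0.1, 0.084, 0.985, -0.0, 0.0, 0.0], [0.1, 0.084, 0.985, -0.0, 0.0, 0.0], [0.1, 0.084, 0.985, -0.0, 0.0, 0.0], [0.1, 0.084, 0.985, -0.0, 0.0, 0.0]]
```

Call:
{"name": "carry_out", "arguments": {
  "deltas": [
    [0,0.35,0.46,-1,0,0],
    [0,0.32,0.48,-1,0,0],
    [0,0.28,0.5,-1,0,0],
    [0,0.25,0.52,-1,0,0],
    [0,0.21,0.53,-1,0,0]
  ],
  "hand": 0,
  "newtons": 60
}}

```text
t: 0.6
eef_pos: [0.3437, -0.5023, 0.2219]
ee_rot: [1.481, 1.563, 2.287]
force: [0.9, 0.2, 0.4]
width: 0.0875
```

Call:
{"name": "carry_out", "arguments": {
  "deltas": [
    [0,0.18,0.55,-1,0,0],
    [0,0.14,0.56,-1,0,0],
    [0,0.1,0.57,-1,0,0],
    [0,0.06,0.57,-1,0,0],
    [0,0.02,0.57,-1,0,0]
  ]
}}

```text
t: 1.1
eef_pos: [0.3938, -0.393, 0.2203]
ee_rot: [1.149, 1.559, 2.318]
force: [0.6, -0.4, 0.6]
width: 0.0874
```

Call:
{"name": "carry_out", "arguments": {
  "deltas": [
    [0,-0.02,0.57,-1,0,0],
    [0,-0.05,0.57,-1,0,0],
    [0,-0.09,0.57,-1,0,0],
    [0,-0.13,0.56,-1,0,0],
    [0,-0.16,0.55,-1,0,0]
  ]
}}

```text
t: 1.6
eef_pos: [0.4403, -0.2827, 0.2193]
ee_rot: [0.839, 1.556, 2.372]
force: [0.2, 0.1, 0.0]
width: 0.0877
```

Run:
```python
from plan import *
show();plan([.468,.293,.16],np.radians(173.4))
```

```text
t 1.6 p [ 0.4403 -0.2827  0.2193] x [-0.011  0.01  -1.   ] y [-0.999  0.038  0.011] jawyaw 177.85 F [0.2 0.1 0. ] M [-0.09  0.03  0.03] w 0.0877 q [-0.2   0.12 -0.32 -0.01 -1.14  0.17]
[[0.108, -0.011, 0.959, 0.074, 0.009, -0.011], [0.108, -0.006, 0.96, 0.074, 0.009, -0.011], [0.107, -0.001, 0.96, 0.074, 0.009, -0.011], [0.106, 0.004, 0.96, 0.074, 0.009, -0.011], [0.106, 0.009, 0.96, 0.074, 0.009, -0.011]]
[[0.105, 0.014, 0.96, 0.074, 0.009, -0.011], [0.104, 0.019, 0.96, 0.074, 0.009, -0.011], [0.104, 0.024, 0.96, 0.074, 0.009, -0.011], [0.103, 0.029, 0.96, 0.074, 0.009, -0.011], [0.103, 0.034, 0.96, 0.074, 0.009, -0.011]]
[[0.102, 0.039, 0.959, 0.074, 0.009, -0.011], [0.101, 0.044, 0.959, 0.074, 0.009, -0.011], [0.101, 0.049, 0.959, 0.074, 0.009, -0.011], [0.1, 0.054, 0.959, 0.074, 0.009, -0.011], [0.099, 0.059, 0.959, 0.074, 0.009, -0.011]]
```

Call:
{"name": "carry_out", "arguments": {
  "deltas": [
    [0.1,0,0.96,0.1,0.01,-0.01],
    [0.1,0,0.96,0.1,0.01,-0.01],
    [0.1,0,0.96,0.1,0.01,-0.01],
    [0.1,0,0.96,0.1,0.01,-0.01],
    [0.1,0,0.96,0.1,0.01,-0.01]
  ]
}}

```text
t: 2.1
eef_pos: [0.4496, -0.0852, 0.1992]
ee_rot: [0.99, 1.56, 2.487]
force: [1.8, 0.9, -0.0]
width: 0.0876
```

Call:
{"name": "carry_out", "arguments": {
  "deltas": [
    [0.1,0,0.96,0.1,0.01,-0.01],
    [0.1,0,0.96,0.1,0.01,-0.01],
    [0.1,0,0.96,0.1,0.01,-0.01],
    [0.1,0.03,0.96,0.1,0.01,-0.01],
    [0.1,0.03,0.96,0.1,0.01,-0.01]
  ]
}}

```text
t: 2.6
eef_pos: [0.4619, 0.1143, 0.1793]
ee_rot: [1.108, 1.565, 2.568]
force: [1.3, -0.1, 0.1]
width: 0.0879
```

Run:
```python
from plan import *
show();plan([.473,.293,.16],np.radians(173.4))
```

```text
t 2.6 p [0.4619 0.1143 0.1793] x [-0.005  0.003 -1.   ] y [-0.994  0.11   0.005] jawyaw 173.69 F [ 1.3 -0.1  0.1] M [ 0.03 -0.05  0.03] w 0.0879 q [ 0.65  0.07 -0.48 -0.01 -1.03 -0.76]
[[0.099, 0.043, 0.894, 0.015, 0.008, -0.016], [0.099, 0.044, 0.894, 0.015, 0.008, -0.016], [0.098, 0.045, 0.894, 0.015, 0.008, -0.016], [0.097, 0.046, 0.894, 0.015, 0.008, -0.016], [0.097, 0.047, 0.894, 0.015, 0.008, -0.016]]
```

Call:
{"name": "carry_out", "arguments": {
  "deltas": [
    [0.1,0.05,0.9,0,0.01,-0.01],
    [0.1,0.05,0.9,0,0.01,-0.01],
    [0.1,0.05,0.9,0,0.01,-0.02],
    [0.1,0.05,0.9,0,0.01,-0.02],
    [0,0,0,0,0,0]
  ]
}}

```text
t: 3.1
eef_pos: [0.4681, 0.2681, 0.1614]
ee_rot: [2.077, 1.568, -2.742]
force: [-1.3, -0.8, -0.9]
width: 0.0875
```

Run:
```python
from plan import *
from station import cams
show();p,R=plan([.473,.293,.08],np.radians(173.4));plan([.473,.293,.026],np.radians(173.4),.35,p=p,R=R)
f=cams.grab_frame("top");crop(f,140,180,150,110,5,"t1");pickle.dump(f,open("t1.pkl","wb"))
```

```text
t 3.1 p [0.4681 0.2681 0.1614] x [-0.002 -0.001 -1.   ] y [-0.994  0.106  0.002] jawyaw 173.9 F [-1.3 -0.8 -0.9] M [-0.09  0.11 -0.02] w 0.0875 q [ 0.88  0.19 -0.38 -0.   -1.   -0.99]
[[0.678, -0.02, 0.211, 0.042, -0.006, -0.01], [0.678, -0.019, 0.211, 0.042, -0.006, -0.01], [0.678, -0.018, 0.211, 0.042, -0.006, -0.01]]
[[0.338, -0.0, 0.0, -0.0, -0.0, -0.0], [0.338, -0.0, 0.0, -0.0, -0.0, -0.0], [0.337, -0.0, 0.0, -0.0, -0.0, -0.0], [0.338, -0.0, 0.0, -0.0, -0.0, -0.0]]
```

View pics/t1.png

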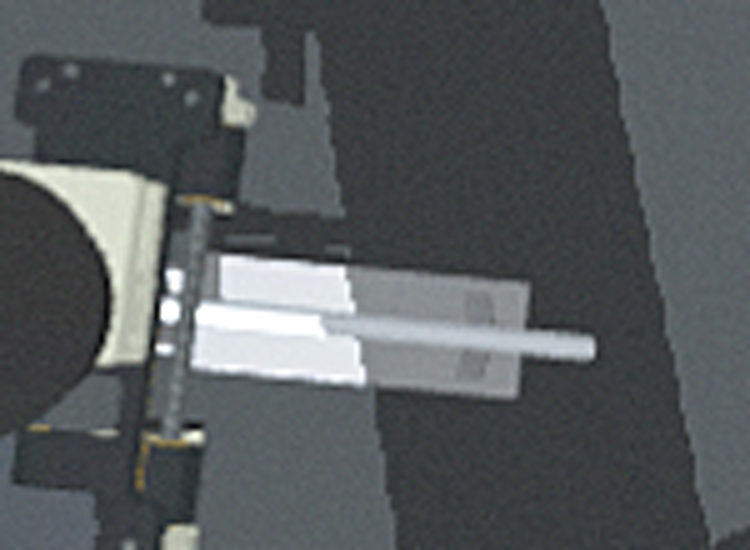

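Run:
```python
from h import *
f=pickle.load(open("t1.pkl","rb"))
a=atz(f,[[140+523/5,180+342/5]],.008)[0];b=atz(f,[[140+595/5,180+347/5]],.045)[0]
print(a,b); u=np.array([.115,.993]);print("rest c",a[:2]+.09*u,"shaft c",b[:2]+.14*u,"support lo",a[:2]+.015*u,"hi",a[:2]+.165*u)
```

```text
[0.45684805 0.15645019 0.008     ] [0.45321075 0.11263938 0.045     ]
rest c [0.46719805 0.24582019] shaft c [0.46931075 0.25165938] support lo [0.45857305 0.17134519] hi [0.47582305 0.32029519]
```

Call:
{"name": "carry_out", "arguments": {
  "deltas": [
    [0.7,-0.03,0.16,0.05,0,-0.01],
    [0.7,-0.03,0.16,0.05,0,-0.01],
    [0.7,-0.03,0.16,0.05,0,-0.01],
    [0,0,0,0,0,0]
  ]
}}

```text
t: 3.55
eef_pos: [0.4731, 0.2835, 0.076]
ee_rot: [3.055, 1.57, -1.775]
force: [-0.2, -0.4, 0.5]
width: 0.0876
```

Run:
```python
from plan import *
show();plan([.473,.287,.026],np.radians(173.4),.5)
```

```text
t 3.55 p [0.4731 0.2835 0.076 ] x [-0.    -0.001 -1.   ] y [-0.993  0.118  0.   ] jawyaw 173.23 F [-0.2 -0.4  0.5] M [-0.06  0.19 -0.  ] w 0.0876 q [ 0.9   0.3  -0.45  0.   -0.81 -1.01]
[[0.417, 0.004, 0.029, -0.014, -0.004, -0.0], [0.417, 0.004, 0.029, -0.014, -0.004, -0.0], [0.417, 0.004, 0.029, -0.014, -0.004, -0.0]]
```

Call:
{"name": "carry_out", "arguments": {
  "deltas": [
    [0.42,0,0.03,-0.02,0,0],
    [0.42,0,0.03,-0.02,0,0],
    [0.4,0,0.03,-0.02,0,0],
    [0,0,0,0,0,0]
  ]
}}

```text
t: 3.95
eef_pos: [0.475, 0.2847, 0.0297]
ee_rot: [-1.431, 1.569, 0.025]
force: [0.9, -1.0, 1.1]
width: 0.0875
```

Call:
{"name": "carry_out", "arguments": {
  "deltas": [
    [0,0,0,0,0,0],
    [0,0,0,0,0,0],
    [0,0,0,0,0,0],
    [0,0,0,0,0,0],
    [0,0,0,0,0,0]
  ],
  "hand": 1,
  "newtons": 60
}}

```text
t: 4.45
eef_pos: [0.477, 0.2852, 0.0353]
ee_rot: [-0.824, 1.563, 0.631]
force: [0.2, -0.2, 0.1]
width: 0.0531
```

Run:
```python
from plan import *
show()
```

```text
t 4.45 p [0.477  0.2852 0.0353] x [ 0.006  0.004 -1.   ] y [-0.993  0.115 -0.006] jawyaw 173.39 F [ 0.2 -0.2  0.1] M [-0.    0.12  0.  ] w 0.0531 q [ 0.89  0.36 -0.49  0.   -0.71 -1.01]
```

Call:
{"name": "carry_out", "arguments": {
  "deltas": [
    [0.25,0.1,0.04,0,0,0],
    [0.06,0,0,0,0,0]
  ]
}}

```text
t: 4.65
eef_pos: [0.4733, 0.2878, 0.0228]
ee_rot: [-0.771, 1.562, 0.685]
force: [-0.1, -0.1, -0.2]
width: 0.0373
```

Run:
```python
from plan import *
show();plan([.4733,.285,.026],np.radians(173.4),.5)
```

```text
t 4.65 p [0.4733 0.2878 0.0228] x [ 0.007  0.006 -1.   ] y [-0.993  0.115 -0.006] jawyaw 173.38 F [-0.1 -0.1 -0.2] M [-0.07  0.19 -0.01] w 0.0373 q [ 0.9   0.38 -0.51  0.   -0.68 -1.02]
[[-0.079, -0.009, -0.069, -0.005, 0.095, 0.092]]
```

Call:
{"name": "carry_out", "arguments": {
  "deltas": [
    [-0.05,0,-0.05,0,0.09,0.09],
    [0,0,0,0,0,0]
  ]
}}

```text
t: 4.85
eef_pos: [0.4724, 0.2854, 0.0239]
ee_rot: [2.499, 1.568, -2.328]
force: [0.4, 0.0, -0.1]
width: 0.0213
```

Run:
```python
from plan import *
show();plan([.4733,.286,.026],np.radians(173.4),.5)
```

```text
t 4.85 p [0.4724 0.2854 0.0239] x [-0.002 -0.002 -1.   ] y [-0.993  0.115  0.001] jawyaw 173.42 F [ 0.4  0.  -0.1] M [ 0.04  0.08 -0.05] w 0.0213 q [ 0.9   0.38 -0.5  -0.   -0.7  -1.01]
[[-0.052, -0.021, 0.019, 0.005, -0.028, -0.021]]
```

Call:
{"name": "carry_out", "arguments": {
  "deltas": [
    [-0.03,0,0,0,-0.03,-0.02],
    [0,0,0,0,0,0]
  ]
}}

```text
t: 5.05
eef_pos: [0.4726, 0.2854, 0.0251]
ee_rot: [-1.165, 1.571, 0.291]
force: [0.7, -0.3, 1.3]
width: 0.0101
```

Run:
```python
from plan import *
show();plan([.4733,.286,.026],np.radians(173.4),.5)
```

```text
t 5.05 p [0.4726 0.2854 0.0251] x [ 0.  0. -1.] y [-0.993  0.114 -0.   ] jawyaw 173.43 F [ 0.7 -0.3  1.3] M [-0.07 -0.16  0.02] w 0.0101 q [ 0.9   0.37 -0.5   0.   -0.7  -1.01]
[[-0.022, -0.015, 0.017, 0.008, 0.001, 0.001]]
```

Call:
{"name": "carry_out", "arguments": {
  "deltas": [
    [-0.02,0,0,0,0,0],
    [0,0,0,0,0,0]
  ]
}}

```text
t: 5.25
eef_pos: [0.4725, 0.2853, 0.0259]
ee_rot: [0.547, 1.571, 2.003]
force: [0.8, -0.6, -2.3]
width: 0.0104
```

Run:
```python
from plan import *
show();plan([.4733,.286,.12],np.radians(173.4),.8)
```

```text
t 5.25 p [0.4725 0.2853 0.0259] x [-0.  0. -1.] y [-0.993  0.115  0.   ] jawyaw 173.41 F [ 0.8 -0.6 -2.3] M [ 0.15 -0.03  0.03] w 0.0104 q [ 0.9   0.37 -0.5  -0.   -0.7  -1.01]
[[-0.784, -0.006, 0.007, 0.001, 0.001, -0.0], [-0.784, -0.006, 0.007, 0.001, 0.001, -0.0], [-0.784, -0.006, 0.007, 0.001, 0.001, -0.0]]
```

Call:
{"name": "carry_out", "arguments": {
  "deltas": [
    [-0.4,0,0,0,0,0],
    [-0.6,0,0,0,0,0],
    [-0.6,0,0,0,0,0],
    [-0.3,0,0,0,0,0],
    [0.03,0,0,0,0,0]
  ]
}}

```text
t: 5.75
eef_pos: [0.4708, 0.2839, 0.1011]
ee_rot: [2.274, 1.566, -2.554]
force: [-0.2, 0.7, -1.7]
width: 0.0103
```

Run:
```python
from plan import *
from station import cams
show()
for n in("top","scene"):
    f=cams.grab_frame(n);pickle.dump(f,open(n+"2.pkl","wb"))
    crop(f,*((120,170,190,120,4) if n=="top" else (340,150,150,150,4)),n+"2")
```

```text
t 5.75 p [0.4708 0.2839 0.1011] x [-0.004 -0.003 -1.   ] y [-0.993  0.116  0.004] jawyaw 173.33 F [-0.2  0.7 -1.7] M [0.12 0.08 0.04] w 0.0103 q [ 0.9   0.27 -0.43 -0.   -0.88 -1.01]
```

View pics/top2.png

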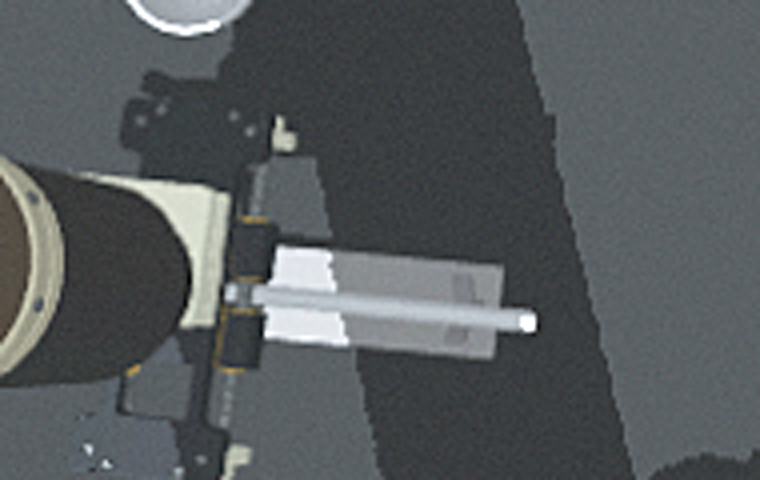

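View pics/scene2.png

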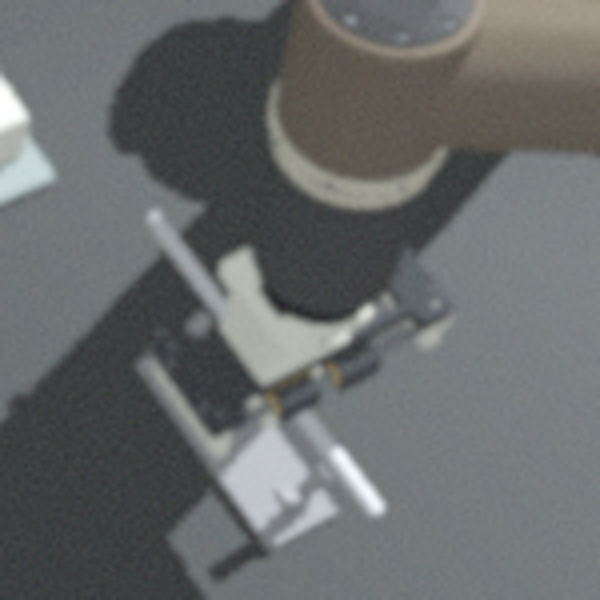

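Run:
```python
from plan import *
t=pickle.load(open("top2.pkl","rb"));s=pickle.load(open("scene2.pkl","rb"))
p,R,_=cur();Rm=R.as_matrix()
g=p-.019*Rm[:,0];z=Rm[:,2];print("z",z,"g",g)
pt=np.array([251.9,250.1]);ps=np.array([378.1,203.6]);pe=np.array([434.4,276.9])
from scipy.optimize import least_squares
f=least_squares(lambda X:np.r_[proj(t,X)[0]-pt,proj(s,X)[0]-ps],g-.175*z)
print("tip",f.x,f.fun,"rel",(f.x-g)@Rm, (f.x-g)@z)
for L in(.165,.17,.175,.18): print(L,proj(t,g-L*z),proj(s,g-L*z),proj(s,g-L*z+.28*z))
```

```text
z [ 0.1165255   0.99317147 -0.00567778] g [0.46994683 0.28305168 0.11806557]
tip [0.45046888 0.11565967 0.12414863] [-0.24284108  0.32539357 -0.53036411  0.02482204] rel [-5.12698645e-03 -1.30653009e-04 -1.68553191e-01] -0.16855319105453326
0.165 [[250.55604238 250.35188072]] [[378.11765252 205.48222193]] [[434.71212387 281.11047629]]
0.17 [[252.71920181 250.56675228]] [[377.19867851 204.25889175]] [[433.60945115 279.6312831 ]]
0.175 [[254.88316346 250.78163377]] [[376.28276045 203.03977492]] [[432.51022457 278.15694755]]
0.18 [[257.04791941 250.99652435]] [[375.36988931 201.82485779]] [[431.4144407  276.68746207]]
```

Run:
```python
from plan import *
p,R=plan([.6074,.1372,.09],np.radians(172.39),.8)
```

```text
[[0.032, -0.549, -0.46, 0.033, -0.012, -0.012], [0.032, -0.55, -0.458, 0.033, -0.012, -0.012], [0.032, -0.551, -0.457, 0.033, -0.012, -0.012], [0.032, -0.552, -0.456, 0.033, -0.012, -0.012], [0.032, -0.553, -0.455, 0.033, -0.012, -0.012]]
[[0.032, -0.554, -0.453, 0.033, -0.012, -0.012], [0.032, -0.555, -0.452, 0.033, -0.012, -0.012]]
```

Call:
{"name": "carry_out", "arguments": {
  "deltas": [
    [0.03,-0.55,-0.46,0.04,-0.01,-0.01],
    [0.03,-0.55,-0.46,0.04,-0.01,-0.01],
    [0.03,-0.55,-0.46,0.04,-0.01,-0.01],
    [0.03,-0.55,-0.46,0.04,-0.01,-0.01],
    [0.03,-0.55,-0.46,0.04,-0.01,-0.01]
  ]
}}

```text
t: 6.35
eef_pos: [0.5657, 0.1756, 0.0852]
ee_rot: [2.239, 1.558, -2.6]
force: [1.1, 0.5, -1.6]
width: 0.0103
```

Call:
{"name": "carry_out", "arguments": {
  "deltas": [
    [0.03,-0.5,-0.4,0.03,-0.01,-0.01],
    [0,0,0,0,0,0]
  ]
}}

```text
t: 6.55
eef_pos: [0.584, 0.1532, 0.0796]
ee_rot: [2.231, 1.553, -2.613]
force: [-0.8, 0.3, -2.1]
width: 0.0103
```

Run:
```python
from plan import *
show();p,R=plan([.6074,.1372,.03],np.radians(172.39),.6)
```

```text
t 6.55 p [0.584  0.1532 0.0796] x [-0.015 -0.009 -1.   ] y [-0.991  0.131  0.014] jawyaw 172.45 F [-0.8  0.3 -2.1] M [0.12 0.11 0.01] w 0.0103 q [ 0.58  0.38 -0.32 -0.   -0.89 -0.71]
[[0.411, -0.216, -0.102, 0.006, -0.052, -0.067], [0.412, -0.215, -0.104, 0.006, -0.052, -0.067], [0.412, -0.213, -0.105, 0.006, -0.052, -0.067]]
```

Call:
{"name": "carry_out", "arguments": {
  "deltas": [
    [0.2,-0.25,-0.12,0,-0.1,-0.1],
    [0.35,-0.25,-0.12,0,-0.1,-0.1],
    [0.3,-0.2,-0.1,0,0,0],
    [0,0,0,0,0,0]
  ]
}}

```text
t: 6.95
eef_pos: [0.6084, 0.1342, 0.0385]
ee_rot: [1.467, 1.566, 2.905]
force: [-0.1, -0.1, -1.9]
width: 0.0102
```

Run:
```python
from plan import *
show();p,R=plan([.6074,.1372,.026],np.radians(172.39),.6)
```

```text
t 6.95 p [0.6084 0.1342 0.0385] x [-0.005  0.001 -1.   ] y [-0.991  0.132  0.005] jawyaw 172.41 F [-0.1 -0.1 -1.9] M [ 0.05  0.22 -0.05] w 0.0102 q [ 0.53  0.45 -0.32 -0.   -0.8  -0.66]
[[0.313, 0.033, 0.072, 0.006, 0.008, -0.073]]
```

Call:
{"name": "carry_out", "arguments": {
  "deltas": [
    [0.25,0.03,0.07,0,0,-0.07],
    [0.1,0,0,0,0,0],
    [0,0,0,0,0,0]
  ]
}}

```text
t: 7.25
eef_pos: [0.6065, 0.138, 0.0224]
ee_rot: [1.974, 1.569, -2.87]
force: [0.2, -0.4, -0.7]
width: 0.0104
```

Run:
```python
from plan import *
from station import cams
show();p,R=plan([.6074,.1372,.026],np.radians(172.39),.6)
for n in("top","scene"):
    f=cams.grab_frame(n);pickle.dump(f,open(n+"3.pkl","wb"))
    crop(f,*((230,150,150,110,5) if n=="top" else (260,140,150,120,5)),n+"3")
```

```text
t 7.25 p [0.6065 0.138  0.0224] x [-0.001 -0.    -1.   ] y [-0.991  0.131  0.001] jawyaw 172.46 F [ 0.2 -0.4 -0.7] M [ 0.12  0.06 -0.01] w 0.0104 q [ 0.54  0.47 -0.34 -0.   -0.76 -0.67]
[[-0.09, -0.024, -0.016, 0.016, -0.008, -0.019]]
```

View pics/top3.png

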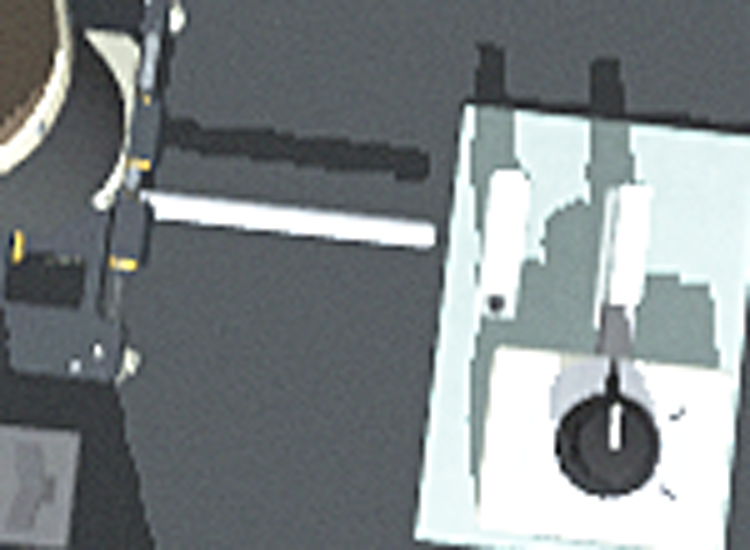

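View pics/scene3.png

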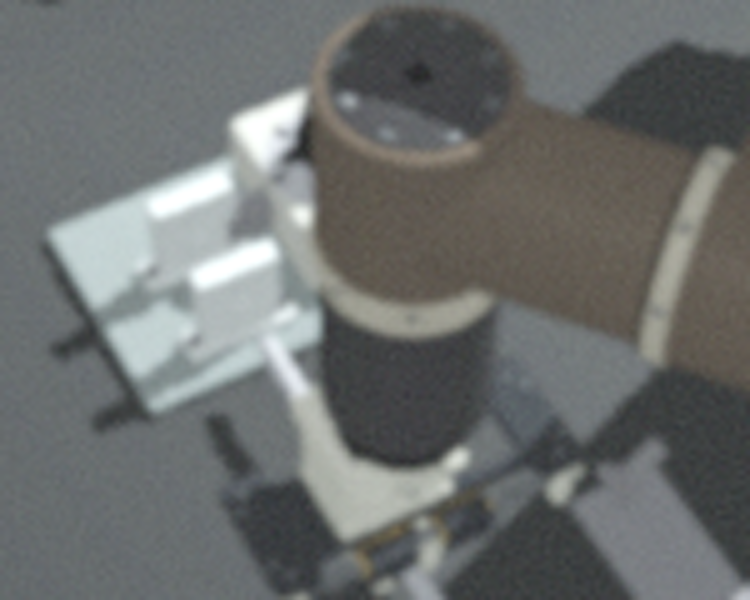

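Call:
{"name": "carry_out", "arguments": {
  "deltas": [
    [-0.09,-0.01,-0.3,0,0,-0.02],
    [0,0,-0.2,0,0,0]
  ]
}}

```text
t: 7.55
eef_pos: [0.6051, 0.1186, 0.0278]
ee_rot: [-1.241, 1.568, 0.201]
force: [-0.6, 0.3, -1.6]
width: 0.0101
```

```bash
cat >> plan.py <<'E'
pm=pickle.load(open("fit.pkl","rb"))[2]
def mix():
    p,R,s=cur();d=p[:2]-pm[:2];C,S=np.cos(pm[2]),np.sin(pm[2])
    print("mixer x,y mm",round(1e3*(C*d[0]+S*d[1]),1),round(1e3*(-S*d[0]+C*d[1]),1),"z",round(p[2]*1e3,1));return s
def gopush(y,x=0,z=.026,maxs=.3):
    C,S=np.cos(pm[2]),np.sin(pm[2]);return plan([pm[0]+C*x-S*y,pm[1]+S*x+C*y,z],np.pi+pm[2],maxs)
E
python3 - <<'E'
from plan import *
show();mix();gopush(.205)
E
```

```text
t 7.55 p [0.6051 0.1186 0.0278] x [ 0.002  0.    -1.   ] y [-0.992  0.129 -0.002] jawyaw 172.58 F [-0.6  0.3 -1.6] M [0.08 0.07 0.01] w 0.0101 q [ 0.51  0.45 -0.35  0.   -0.76 -0.64]
mixer x,y mm 0.2 219.3 z 27.8
[[0.023, 0.003, -0.179, 0.024, 0.006, 0.017], [0.023, 0.003, -0.179, 0.024, 0.006, 0.017]]
```

Call:
{"name": "carry_out", "arguments": {
  "deltas": [
    [0.03,0,-0.25,0.03,0,0.02],
    [0.02,0,-0.25,0.02,0,0],
    [0.01,0,-0.25,0,0,0]
  ]
}}

```text
t: 7.85
eef_pos: [0.6011, 0.0862, 0.0265]
ee_rot: [-0.891, 1.568, 0.546]
force: [-0.1, 0.6, -2.2]
width: 0.0105
```

Run:
```python
from plan import *
show();mix();gopush(.17)
```

```text
t 7.85 p [0.6011 0.0862 0.0265] x [ 0.003  0.002 -1.   ] y [-0.991  0.133 -0.003] jawyaw 172.34 F [-0.1  0.6 -2.2] M [0.05 0.04 0.02] w 0.0105 q [ 0.46  0.44 -0.37 -0.   -0.75 -0.6 ]
mixer x,y mm 0.6 186.7 z 26.5
[[0.006, 0.007, -0.208, -0.005, 0.014, 0.018], [0.007, 0.007, -0.208, -0.005, 0.014, 0.018]]
```

Call:
{"name": "carry_out", "arguments": {
  "deltas": [
    [0.02,0.01,-0.25,0,0.01,0.02],
    [0.01,0.01,-0.25,0,0,0],
    [0.01,0,-0.25,0,0,0]
  ]
}}

```text
t: 8.15
eef_pos: [0.5957, 0.0532, 0.0248]
ee_rot: [-0.631, 1.569, 0.805]
force: [0.1, 0.2, -2.4]
width: 0.0101
```

Run:
```python
from plan import *
from station import cams
show();mix();gopush(.12)
f=cams.grab_frame("top");crop(f,230,150,150,110,5,"top4")
```

```text
t 8.15 p [0.5957 0.0532 0.0248] x [ 0.001  0.001 -1.   ] y [-0.991  0.134 -0.001] jawyaw 172.28 F [ 0.1  0.2 -2.4] M [ 0.07  0.06 -0.01] w 0.0101 q [ 0.42  0.43 -0.39 -0.   -0.74 -0.55]
mixer x,y mm -0.4 153.2 z 24.8
[[-0.01, -0.004, -0.277, -0.009, 0.006, 0.004], [-0.01, -0.004, -0.277, -0.009, 0.006, 0.004], [-0.01, -0.004, -0.277, -0.009, 0.006, 0.004]]
```

View pics/top4.png

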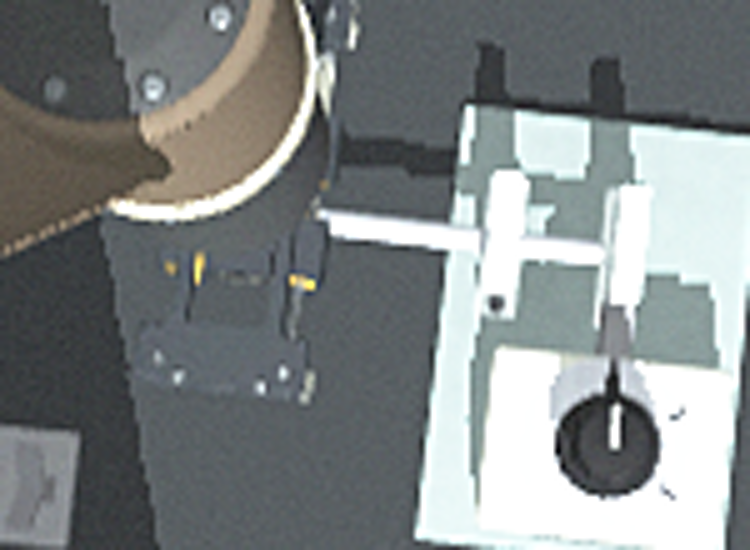

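Through block A cleanly (bar visible between the blocks, crop 520–605), tip at block B's mouth. Force is nil; continue.

Call:
{"name": "carry_out", "arguments": {
  "deltas": [
    [-0.02,0,-0.2,0,0,0],
    [-0.01,0,-0.2,0,0,0]
  ]
}}

```text
t: 8.4
eef_pos: [0.5929, 0.0348, 0.0257]
ee_rot: [-0.141, 1.57, 1.294]
force: [-0.2, -0.1, -1.4]
width: 0.0104
```

Run:
```python
from plan import *
show();mix();gopush(.11)
```

```text
t 8.4 p [0.5929 0.0348 0.0257] x [ 0.     0.001 -1.   ] y [-0.991  0.135 -0.   ] jawyaw 172.25 F [-0.2 -0.1 -1.4] M [ 0.1   0.03 -0.01] w 0.0104 q [ 0.39  0.43 -0.4  -0.   -0.74 -0.52]
mixer x,y mm -0.8 134.6 z 25.7
[[-0.002, -0.007, -0.205, -0.012, 0.004, 0.001], [-0.002, -0.007, -0.205, -0.012, 0.004, 0.001], [-0.002, -0.007, -0.205, -0.012, 0.004, 0.001]]
```

Call:
{"name": "carry_out", "arguments": {
  "deltas": [
    [0,-0.01,-0.3,-0.02,0,0],
    [0,-0.01,-0.3,-0.02,0,0],
    [0,-0.01,-0.3,0,0,0]
  ]
}}

```text
t: 8.7
eef_pos: [0.5891, -0.0035, 0.0259]
ee_rot: [-0.42, 1.57, 1.019]
force: [1.5, 0.6, -2.1]
width: 0.0104
```

Run:
```python
from plan import *
show();mix();gopush(.057)
```

```text
t 8.7 p [ 0.5891 -0.0035  0.0259] x [ 0.     0.001 -1.   ] y [-0.991  0.131 -0.   ] jawyaw 172.48 F [ 1.5  0.6 -2.1] M [ 0.11  0.07 -0.05] w 0.0104 q [ 0.33  0.42 -0.41 -0.   -0.73 -0.46]
mixer x,y mm 0.5 96.1 z 25.9
[[-0.001, 0.004, -0.244, 0.006, 0.003, 0.001], [-0.001, 0.003, -0.244, 0.006, 0.003, 0.001], [-0.001, 0.003, -0.244, 0.006, 0.003, 0.001], [-0.001, 0.003, -0.244, 0.006, 0.003, 0.001]]
```

Call:
{"name": "carry_out", "arguments": {
  "deltas": [
    [0,0,-0.25,0,0,0],
    [0,0,-0.25,0,0,0],
    [0,0,-0.2,0,0,0],
    [0,0,0,0,0,0]
  ]
}}

```text
t: 9.1
eef_pos: [0.5845, -0.0359, 0.0258]
ee_rot: [0.06, 1.57, 1.497]
force: [-0.5, -0.0, -2.1]
width: 0.0099
```

Run:
```python
from plan import *
from station import cams
show();mix();gopush(.057)
f=cams.grab_frame("top");crop(f,260,150,150,110,5,"top5")
f=cams.grab_frame("scene");crop(f,230,120,150,120,5,"scene5")
```

```text
t 9.1 p [ 0.5845 -0.0359  0.0258] x [ 0.     0.001 -1.   ] y [-0.991  0.133  0.   ] jawyaw 172.35 F [-0.5 -0.  -2.1] M [0.04 0.12 0.  ] w 0.0099 q [ 0.27  0.42 -0.42 -0.   -0.73 -0.4 ]
mixer x,y mm 0.3 63.4 z 25.8
[[-0.006, 0.007, -0.16, -0.009, 0.01, -0.001]]
```

View pics/top5.png

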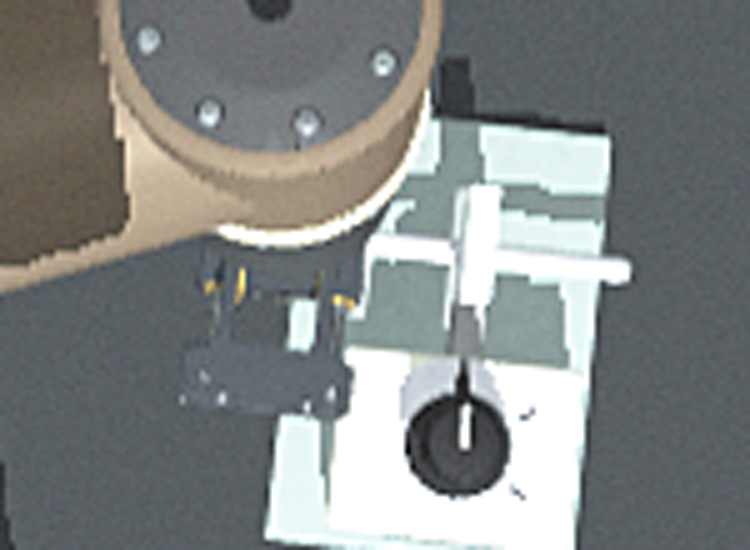

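View pics/scene5.png

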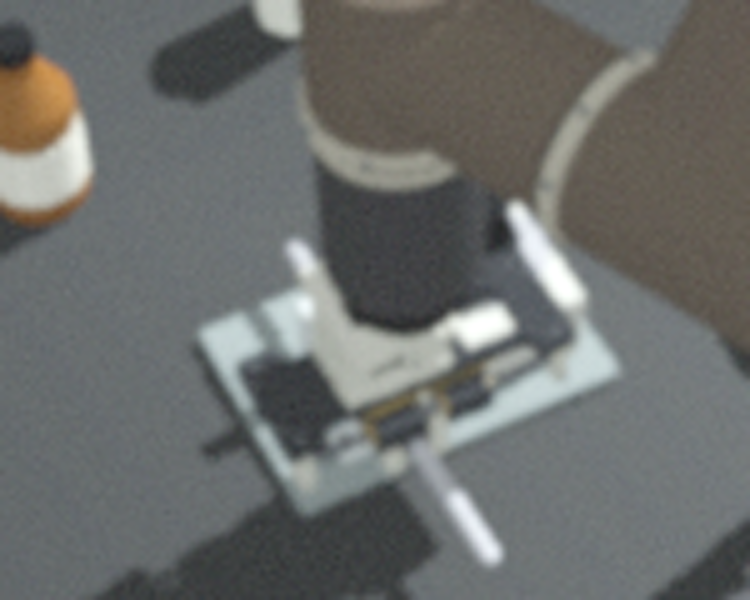

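Call:
{"name": "carry_out", "arguments": {
  "deltas": [
    [0,0,-0.14,0,0,0],
    [0.03,0,0,0,0,0],
    [0.03,0,0,0,0,0]
  ]
}}

```text
t: 9.5
eef_pos: [0.5846, -0.04, 0.0235]
ee_rot: [-0.755, 1.569, 0.684]
force: [0.3, -0.6, -1.6]
width: 0.0106
```

Run:
```python
from plan import *
show();mix()
```

```text
t 9.5 p [ 0.5846 -0.04    0.0235] x [ 0.001  0.001 -1.   ] y [-0.991  0.131 -0.001] jawyaw 172.46 F [ 0.3 -0.6 -1.6] M [ 0.15  0.08 -0.03] w 0.0106 q [ 0.26  0.42 -0.42 -0.   -0.73 -0.4 ]
mixer x,y mm 0.9 59.3 z 23.5
```

Good: 2.5 mm lowered. Release slowly open, with a small drift compensation.

Call:
{"name": "carry_out", "arguments": {
  "deltas": [
    [0,0,0,0,0,0],
    [0,0,0,0,0,0],
    [0,0,0,0,0,0]
  ],
  "hand": 0.3
}}

```text
t: 9.8
eef_pos: [0.5853, -0.0394, 0.0238]
ee_rot: [-1.069, 1.569, 0.371]
force: [0.7, -0.3, 0.0]
width: 0.0288
```

Call:
{"name": "carry_out", "arguments": {
  "deltas": [
    [0,0,0,0,0,0],
    [0,0,0,0,0,0],
    [0,0,0,0,0,0],
    [0,0,0,0,0,0]
  ],
  "hand": 0.3
}}

```text
t: 10.2
eef_pos: [0.5857, -0.0392, 0.0243]
ee_rot: [-1.153, 1.568, 0.288]
force: [-0.9, 0.4, -0.2]
width: 0.0587
```

Run:
```python
from plan import *
show();mix()
```

```text
t 10.2 p [ 0.5857 -0.0392  0.0243] x [ 0.003  0.001 -1.   ] y [-0.992  0.129 -0.003] jawyaw 172.56 F [-0.9  0.4 -0.2] M [-0.04  0.04 -0.04] w 0.0587 q [ 0.27  0.42 -0.42 -0.   -0.73 -0.4 ]
mixer x,y mm 1.9 60.3 z 24.3
```

Call:
{"name": "carry_out", "arguments": {
  "deltas": [
    [-0.5,0.03,0,0,0,0],
    [-0.8,0,0,0,0,0],
    [-1,0,0,0,0,0],
    [-1,0,0,0,0,0],
    [-0.8,0,0,0,0,0]
  ]
}}

```text
t: 10.7
eef_pos: [0.5804, -0.04, 0.188]
ee_rot: [1.86, 1.561, -2.983]
force: [0.9, 0.4, 0.3]
width: 0.0618
```

Run:
```python
from plan import *
show();mix()
p,R=plan([.4728,-.1152,.17],np.radians(172.4),.8)
t=pickle.load(open("top3.pkl","rb"))
c=lambda z,r:proj(t,[[.4728+r*np.cos(a),-.1152+r*np.sin(a),z] for a in np.linspace(0,6.3,40)])
crop(t,310,190,80,80,7,"kn",[(c(.116,.018),(0,0,255)),(c(.082,.026),(0,255,0))])
```

```text
t 10.7 p [ 0.5804 -0.04    0.188 ] x [-0.009 -0.001 -1.   ] y [-0.991  0.13   0.009] jawyaw 172.5 F [0.9 0.4 0.3] M [ 0.08 -0.11  0.01] w 0.0618 q [ 0.27  0.24 -0.25 -0.   -1.09 -0.4 ]
mixer x,y mm -3.3 58.8 z 188.0
[[0.095, 0.483, -0.443, 0.005, -0.008, -0.026], [0.094, 0.483, -0.443, 0.005, -0.008, -0.026], [0.093, 0.483, -0.443, 0.005, -0.008, -0.026], [0.092, 0.483, -0.444, 0.005, -0.008, -0.026], [0.091, 0.483, -0.444, 0.005, -0.008, -0.026]]
```

View pics/kn.png

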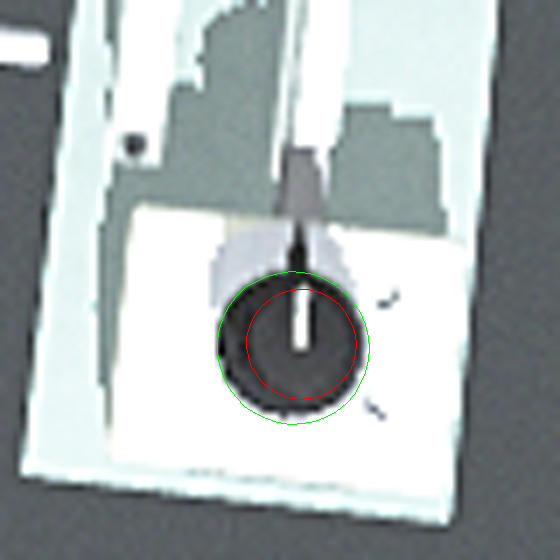

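Call:
{"name": "carry_out", "arguments": {
  "deltas": [
    [0.05,0.48,-0.44,0,0,-0.03],
    [0.05,0.48,-0.44,0,0,-0.03],
    [0.05,0.48,-0.44,0,0,-0.03],
    [0.05,0.48,-0.44,0,0,-0.02],
    [0.05,0.45,-0.42,0,0,-0.02]
  ]
}}

```text
t: 11.2
eef_pos: [0.4772, -0.1147, 0.1845]
ee_rot: [-1.535, 1.557, -0.091]
force: [-0.0, -0.8, 0.3]
width: 0.0616
```

Call:
{"name": "carry_out", "arguments": {
  "deltas": [
    [0,0.05,-0.05,0,0,0]
  ]
}}

```text
t: 11.3
eef_pos: [0.4725, -0.1174, 0.1844]
ee_rot: [-1.511, 1.558, -0.069]
force: [0.8, -0.3, -0.5]
width: 0.0611
```

Run:
```python
from plan import *
from station import cams
show();p,R=plan([.4728,-.1152,.12],np.radians(172.4),.6)
f=cams.grab_frame("scene");crop(f,230,120,150,120,5,"scene6")
```

```text
t 11.3 p [ 0.4725 -0.1174  0.1844] x [ 0.013 -0.001 -1.   ] y [-0.992  0.128 -0.013] jawyaw 172.62 F [ 0.8 -0.3 -0.5] M [ 0.03  0.05 -0.01] w 0.0611 q [ 0.16  0.07 -0.46  0.   -1.02 -0.29]
[[0.537, 0.007, 0.018, 0.018, 0.004, 0.062], [0.537, 0.005, 0.018, 0.018, 0.004, 0.062], [0.537, 0.003, 0.019, 0.018, 0.004, 0.062]]
```

View pics/scene6.png

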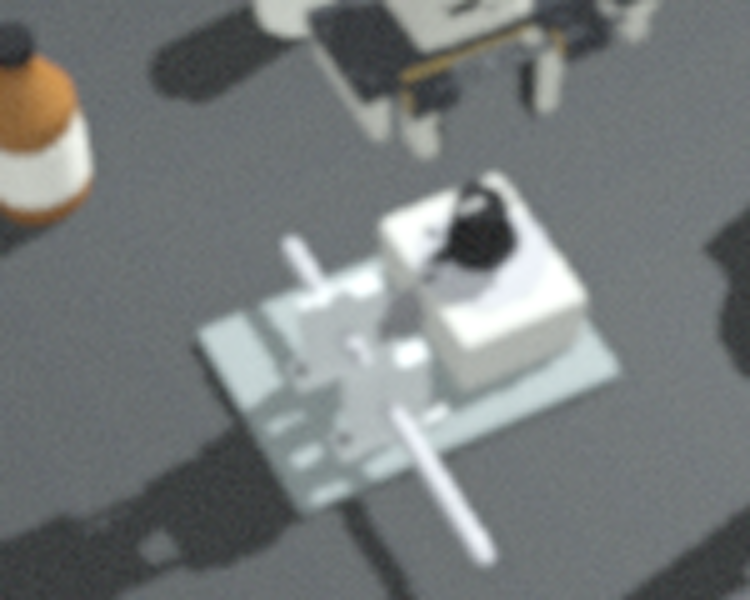

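Call:
{"name": "carry_out", "arguments": {
  "deltas": [
    [0.5,0,0.03,0.02,0,0.06],
    [0.6,0,0.02,0.02,0,0.06],
    [0.4,0,0.01,0.02,0,0.06],
    [0,0,0,0,0,0]
  ]
}}

```text
t: 11.75
eef_pos: [0.4778, -0.1141, 0.125]
ee_rot: [-1.3, 1.564, 0.137]
force: [-0.8, -0.1, 0.7]
width: 0.0613
```

Run:
```python
from plan import *
show();p,R=plan([.4728,-.1152,.088],np.radians(172.4),.5)
```

```text
t 11.75 p [ 0.4778 -0.1141  0.125 ] x [ 0.007  0.001 -1.   ] y [-0.991  0.133 -0.006] jawyaw 172.38 F [-0.8 -0.1  0.7] M [0.02 0.13 0.06] w 0.0613 q [ 0.17  0.15 -0.53  0.   -0.89 -0.3 ]
[[0.462, 0.064, -0.023, -0.003, 0.013, 0.046], [0.462, 0.062, -0.022, -0.003, 0.013, 0.046]]
```

Call:
{"name": "carry_out", "arguments": {
  "deltas": [
    [0.43,0.1,-0.02,0,0.01,0.06],
    [0.43,0.05,-0.02,0,0.01,0.05],
    [0,0,0,0,0,0]
  ]
}}

```text
t: 12.05
eef_pos: [0.4748, -0.1141, 0.0917]
ee_rot: [-1.456, 1.569, -0.016]
force: [0.2, -0.1, -0.2]
width: 0.0614
```

Run:
```python
from plan import *
from station import cams
show();p,R=plan([.4728,-.1152,.088],np.radians(172.4),.5)
f=cams.grab_frame("scene");crop(f,250,120,120,100,6,"scene7")
```

```text
t 12.05 p [ 0.4748 -0.1141  0.0917] x [ 0.001 -0.    -1.   ] y [-0.991  0.131 -0.001] jawyaw 172.48 F [ 0.2 -0.1 -0.2] M [-0.01  0.15  0.05] w 0.0614 q [ 0.17  0.19 -0.57  0.   -0.81 -0.3 ]
[[0.091, 0.046, -0.033, 0.02, 0.002, 0.019]]
```

View pics/scene7.png

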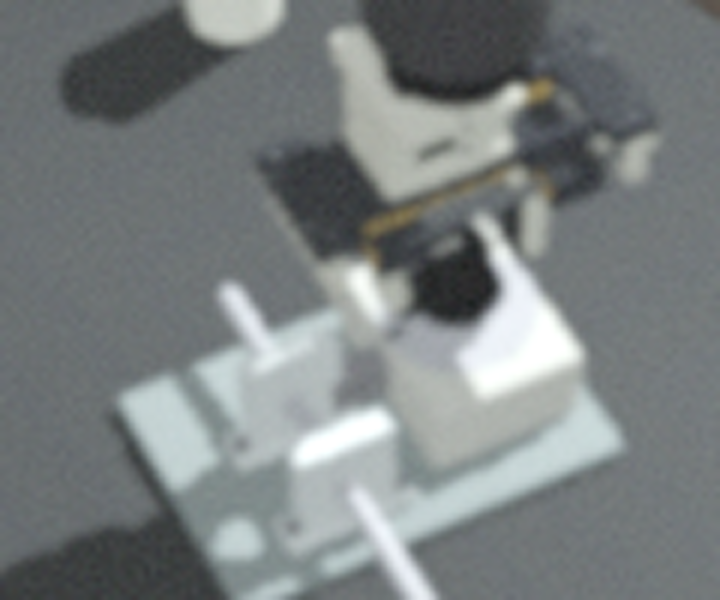

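Call:
{"name": "carry_out", "arguments": {
  "deltas": [
    [0.08,0.05,-0.03,0.02,0,0.02],
    [0.01,0.01,0,0,0,0],
    [0.01,0,0,0,0,0],
    [0,0,0,0,0,0],
    [0,0,0,0,0,0]
  ],
  "hand": 1,
  "newtons": 30
}}

```text
t: 12.6
eef_pos: [0.4742, -0.1146, 0.0919]
ee_rot: [-1.323, 1.566, 0.116]
force: [0.6, 0.8, -5.2]
width: 0.0355
```

Run:
```python
from plan import *
show();p,R=plan([.4728,-.1152,.088],np.radians(172.4),.5)
```

```text
t 12.6 p [ 0.4742 -0.1146  0.0919] x [ 0.004  0.001 -1.   ] y [-0.991  0.132 -0.004] jawyaw 172.43 F [ 0.6  0.8 -5.2] M [ 0.21 -0.59 -0.  ] w 0.0355 q [ 0.17  0.19 -0.58  0.   -0.8  -0.3 ]
[[0.097, 0.032, -0.019, 0.008, 0.016, 0.062]]
```

Call:
{"name": "carry_out", "arguments": {
  "deltas": [
    [0.12,0,0,0,0,0.03],
    [0.12,0,0,0,0,0.03]
  ]
}}

```text
t: 12.8
eef_pos: [0.4744, -0.1147, 0.0836]
ee_rot: [-0.902, 1.569, 0.538]
force: [-4.8, 2.8, 8.6]
width: 0.0354
```

Run:
```python
from plan import *
show();p,R=plan([.4742,-.1146,.081],np.radians(172.4),.5)
```

```text
t 12.8 p [ 0.4744 -0.1147  0.0836] x [ 0.002  0.001 -1.   ] y [-0.991  0.131 -0.001] jawyaw 172.46 F [-4.8  2.8  8.6] M [0.7  1.63 0.  ] w 0.0354 q [ 0.17  0.2  -0.58 -0.   -0.79 -0.3 ]
[[0.065, 0.005, 0.002, 0.015, 0.016, 0.02]]
```

Call:
{"name": "carry_out", "arguments": {
  "deltas": [
    [0.1,0.02,0,0.02,0,0.02],
    [0.06,0.02,0,0,0,0]
  ]
}}

```text
t: 13.0
eef_pos: [0.4745, -0.1148, 0.0794]
ee_rot: [-1.429, 1.568, 0.01]
force: [-9.6, 3.9, 33.4]
width: 0.0353
```

Run:
```python
from plan import *
show()
```

```text
t 13.0 p [ 0.4745 -0.1148  0.0794] x [ 0.003  0.    -1.   ] y [-0.991  0.131 -0.003] jawyaw 172.48 F [-9.6  3.9 33.4] M [ 1.6   3.89 -0.02] w 0.0353 q [ 0.17  0.2  -0.59  0.   -0.77 -0.3 ]
```

Call:
{"name": "carry_out", "arguments": {
  "deltas": [
    [0,0.01,0,0.6,0,0.02],
    [0.02,0,0,0.8,0,0]
  ]
}}

```text
t: 13.2
eef_pos: [0.4744, -0.1148, 0.0805]
ee_rot: [-1.38, 1.568, -0.04]
force: [-5.0, 2.3, 9.2]
width: 0.0351
```

Run:
```python
from plan import *
show()
```

```text
t 13.2 p [ 0.4744 -0.1148  0.0805] x [ 0.003 -0.    -1.   ] y [-0.974  0.228 -0.003] jawyaw 166.82 F [-5.   2.3  9.2] M [0.99 1.86 0.03] w 0.0351 q [ 0.17  0.2  -0.59  0.   -0.78 -0.4 ]
```

Call:
{"name": "carry_out", "arguments": {
  "deltas": [
    [0.04,0.01,0,1,0,0.02],
    [0.03,0,0,1,0,0.02],
    [0.03,0,0,1,0,0]
  ]
}}

```text
t: 13.5
eef_pos: [0.4746, -0.1149, 0.0796]
ee_rot: [-1.245, 1.569, -0.12]
force: [-7.8, 4.0, 17.3]
width: 0.035
```

Run:
```python
from plan import *
show()
```

```text
t 13.5 p [ 0.4746 -0.1149  0.0796] x [ 0.002 -0.    -1.   ] y [-0.902  0.431 -0.002] jawyaw 154.46 F [-7.8  4.  17.3] M [1.55 2.97 0.03] w 0.035 q [ 0.17  0.21 -0.59  0.   -0.78 -0.61]
```

Call:
{"name": "carry_out", "arguments": {
  "deltas": [
    [0.02,0.01,0,1,0,0],
    [0.03,0,0,1,0,0],
    [0.02,0,0,1,0,0],
    [0.03,0,0,1,0,0]
  ]
}}

```text
t: 13.9
eef_pos: [0.4747, -0.115, 0.0796]
ee_rot: [-1.189, 1.567, -0.352]
force: [-7.1, 4.2, 17.7]
width: 0.0355
```

Run:
```python
from plan import *
from station import cams
show()
f=cams.grab_frame("top");crop(f,290,170,120,100,6,"top8")
```

```text
t 13.9 p [ 0.4747 -0.115   0.0796] x [ 0.004 -0.001 -1.   ] y [-0.742  0.67  -0.004] jawyaw 137.9 F [-7.1  4.2 17.7] M [1.43 2.72 0.05] w 0.0355 q [ 0.17  0.2  -0.59  0.   -0.77 -0.9 ]
```

View pics/top8.png

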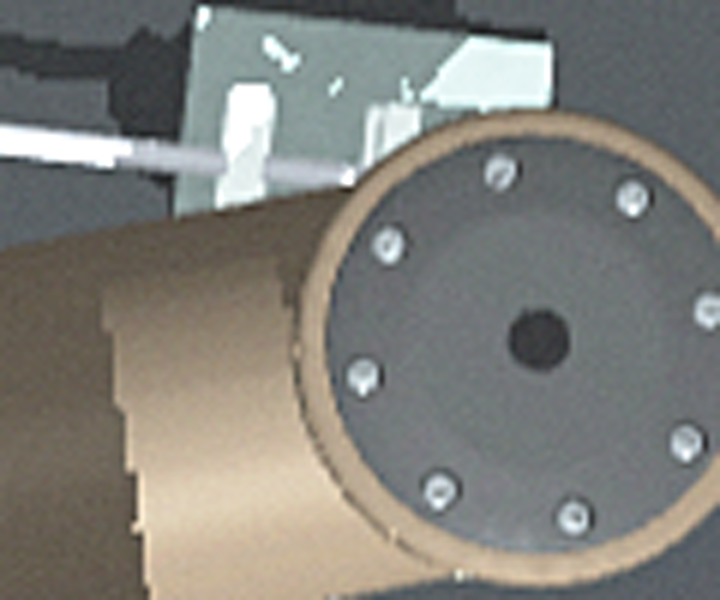

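Call:
{"name": "carry_out", "arguments": {
  "deltas": [
    [0.02,0.01,0,1,0,0.02],
    [0.03,0,0,1,0,0],
    [0.02,0,0,1,0,0.02],
    [0.03,0,0,1,0,0],
    [0.02,0,0,1,0,0]
  ]
}}

```text
t: 14.45
eef_pos: [0.4748, -0.1152, 0.0797]
ee_rot: [-0.712, 1.567, -0.239]
force: [-5.1, 2.5, 9.5]
width: 0.0353
```

Run:
```python
from plan import *
from station import cams
show()
f=cams.grab_frame("scene");crop(f,250,120,120,100,6,"scene8")
```

```text
t 14.45 p [ 0.4748 -0.1152  0.0797] x [ 0.004 -0.001 -1.   ] y [-0.455  0.89  -0.003] jawyaw 117.07 F [-5.1  2.5  9.5] M [0.9  1.96 0.03] w 0.0353 q [ 0.17  0.2  -0.59  0.   -0.77 -1.27]
```

View pics/scene8.png

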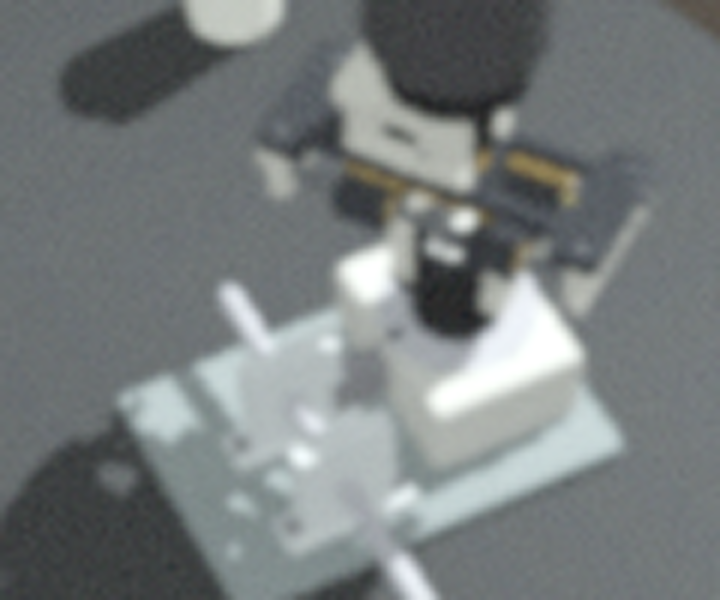

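Call:
{"name": "carry_out", "arguments": {
  "deltas": [
    [0.02,0.01,0,1,0,0.02],
    [0.02,0,0,0.15,0,0]
  ]
}}

```text
t: 14.7
eef_pos: [0.4748, -0.1152, 0.0797]
ee_rot: [-0.553, 1.567, -0.168]
force: [-4.3, 2.6, 9.7]
width: 0.0355
```

Run:
```python
from plan import *
from station import cams
show()
f=cams.grab_frame("scene");crop(f,300,130,50,55,11,"scene9");pickle.dump(f,open("scene9.pkl","wb"))
s0=pickle.load(open("scene0.pkl","rb"));crop(s0,300,130,50,55,11,"scene9a")
```

```text
t 14.7 p [ 0.4748 -0.1152  0.0797] x [ 0.004 -0.001 -1.   ] y [-0.376  0.927 -0.002] jawyaw 112.06 F [-4.3  2.6  9.7] M [0.96 1.84 0.08] w 0.0355 q [ 0.17  0.2  -0.59  0.   -0.77 -1.35]
```

View pics/scene9.png

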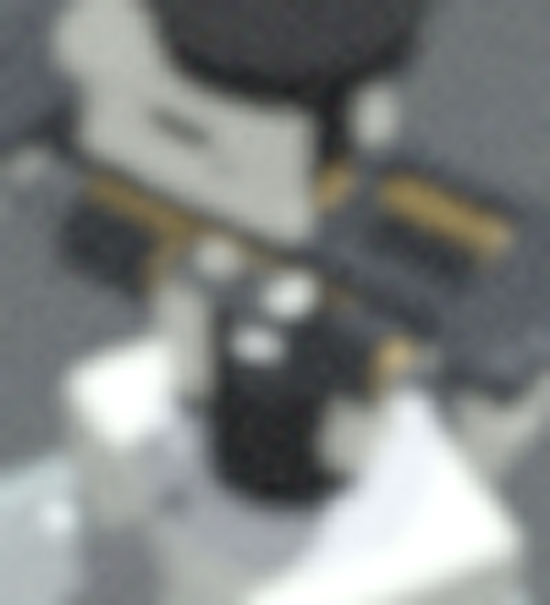

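View pics/scene9a.png

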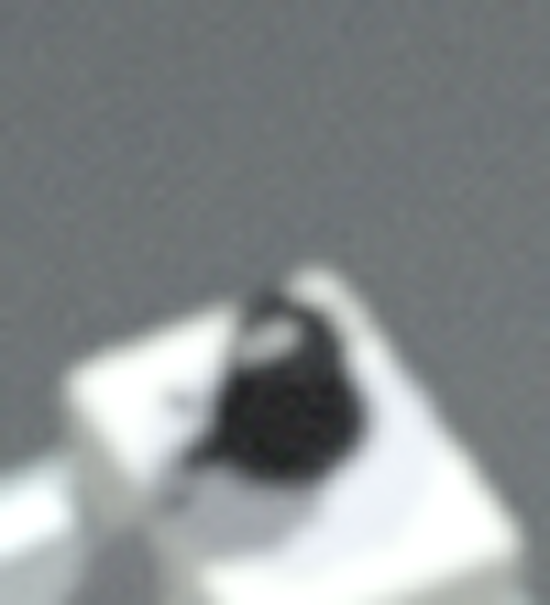

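Call:
{"name": "carry_out", "arguments": {
  "deltas": [
    [-0.1,0,0,0.03,0,0],
    [-0.1,0,0,0,0,0],
    [-0.05,0,0,0,0,0]
  ]
}}

```text
t: 15.05
eef_pos: [0.4747, -0.1152, 0.0914]
ee_rot: [-0.642, 1.566, -0.258]
force: [-3.6, 2.0, 5.5]
width: 0.0354
```

Run:
```python
from plan import *
show()
```

```text
t 15.05 p [ 0.4747 -0.1152  0.0914] x [ 0.004 -0.001 -1.   ] y [-0.375  0.927 -0.003] jawyaw 112.03 F [-3.6  2.   5.5] M [0.62 1.27 0.01] w 0.0354 q [ 0.17  0.19 -0.58  0.   -0.8  -1.35]
```

Call:
{"name": "carry_out", "arguments": {
  "deltas": [
    [0,0,0,0,0,0],
    [0,0,0,0,0,0],
    [0,0,0,0,0,0],
    [0,0,0,0,0,0]
  ],
  "hand": 0.3
}}

```text
t: 15.45
eef_pos: [0.4758, -0.1153, 0.0918]
ee_rot: [-0.558, 1.564, -0.173]
force: [-0.7, -0.5, -0.8]
width: 0.0592
```

Call:
{"name": "carry_out", "arguments": {
  "deltas": [
    [-0.4,0,0,0,0,0],
    [-0.8,0,0,0,0,0],
    [-1,0,0,0,0,0],
    [-0.8,0,0,0,0,0]
  ]
}}

```text
t: 15.85
eef_pos: [0.472, -0.1155, 0.2099]
ee_rot: [-3.101, 1.565, -2.717]
force: [0.7, -0.4, -0.8]
width: 0.0614
```

Run:
```python
from plan import *
show();plan([.42,.20,.24],np.radians(112))
```

```text
t 15.85 p [ 0.472  -0.1155  0.2099] x [-0.005 -0.002 -1.   ] y [-0.375  0.927 -0.   ] jawyaw 112.0 F [ 0.7 -0.4 -0.8] M [ 0.05 -0.2   0.01] w 0.0614 q [ 0.17  0.06 -0.41  0.   -1.1  -1.35]
[[-0.085, 0.867, 0.194, 0.0, -0.009, 0.0], [-0.085, 0.867, 0.194, 0.0, -0.009, 0.0], [-0.085, 0.867, 0.194, 0.0, -0.009, 0.0], [-0.084, 0.867, 0.194, 0.0, -0.009, 0.0], [-0.084, 0.867, 0.194, 0.0, -0.009, 0.0]]
[[-0.084, 0.867, 0.194, 0.0, -0.009, 0.0], [-0.084, 0.867, 0.194, 0.0, -0.009, 0.0], [-0.084, 0.867, 0.194, 0.0, -0.009, 0.0], [-0.084, 0.867, 0.194, 0.0, -0.009, 0.0]]
```

Call:
{"name": "carry_out", "arguments": {
  "deltas": [
    [-0.1,0.87,0.2,0,0,0],
    [-0.1,0.87,0.2,0,0,0],
    [-0.1,0.87,0.2,0,0,0],
    [-0.1,0.87,0.2,0,0,0],
    [-0.1,0.87,0.2,0,0,0]
  ]
}}

```text
t: 16.35
eef_pos: [0.4466, 0.063, 0.2352]
ee_rot: [-0.698, 1.566, -0.322]
force: [0.8, 0.0, 0.3]
width: 0.0614
```

Call:
{"name": "carry_out", "arguments": {
  "deltas": [
    [-0.1,0.87,0.2,0,0,0],
    [-0.1,0.87,0.2,0,0,0],
    [0,0,0,0,0,0]
  ]
}}

```text
t: 16.65
eef_pos: [0.435, 0.1398, 0.244]
ee_rot: [-0.35, 1.565, 0.03]
force: [-1.0, -0.4, 0.2]
width: 0.0616
```

Run:
```python
from plan import *
from station import cams
show()
f=cams.grab_frame("top");pickle.dump(f,open("top10.pkl","wb"));cv2.imwrite("pics/top10f.png",f["pixels"][:,:,::-1]);crop(f,290,165,110,105,7,"top10")
f=cams.grab_frame("scene");crop(f,250,120,120,110,6,"scene10")
```

```text
t 16.65 p [0.435  0.1398 0.244 ] x [ 0.006  0.    -1.   ] y [-0.37   0.929 -0.002] jawyaw 111.74 F [-1.  -0.4  0.2] M [-0.06  0.01 -0.05] w 0.0616 q [ 0.75 -0.03 -0.42  0.   -1.17 -1.94]
```

View pics/top10.png

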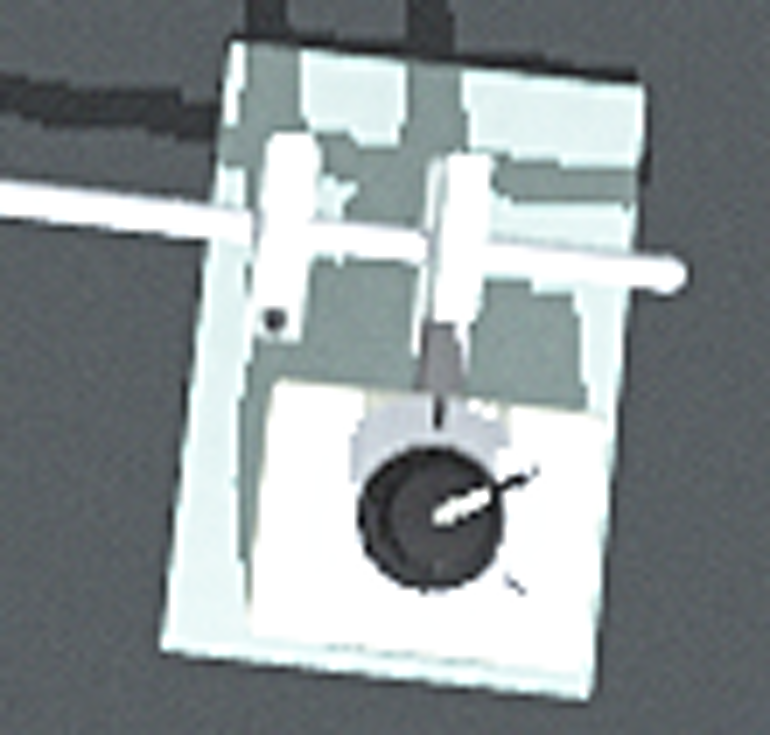

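View pics/scene10.png

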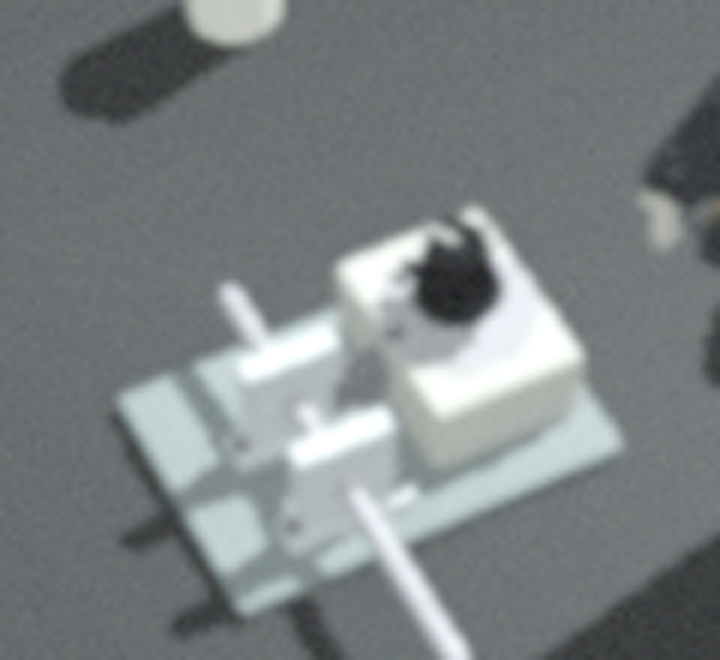

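View pics/top10f.png

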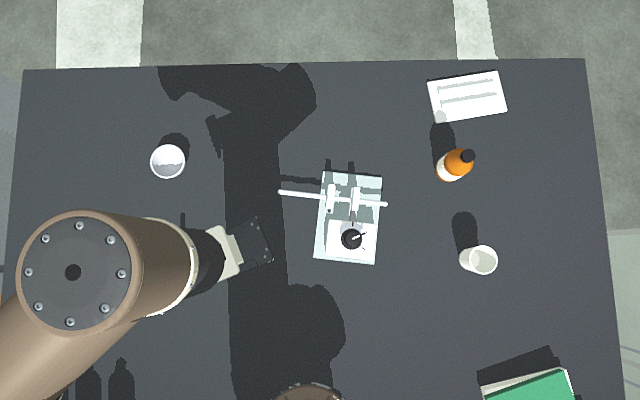

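Run:
```python
from h import *
from station import cams
s0=pickle.load(open("scene0.pkl","rb"));s1=cams.grab_frame("scene")
for f in(s0,s1):
    m=f["pixels"][145:190,305:345].max(2)<50
    ys,xs=np.nonzero(m);print(m.sum(),ys.min()+145,ys.max()+145,xs.min()+305,xs.max()+305,ys.mean()+145,xs.mean()+305)
for dz in(0,.004,.008,.012):print(dz,proj(s0,[[.4728,-.1152,.100-dz]]))
```

```text
62 165 172 320 330 167.75806451612902 325.0483870967742
63 164 171 320 330 167.42857142857142 325.06349206349205
0 [[325.23587757 163.23908559]]
0.004 [[325.23694326 164.05171561]]
0.008 [[325.23800087 164.8611173 ]]
0.012 [[325.23905045 165.66730836]]
```

```bash
python3 -c "
from station import arm
print(arm.job_done(), arm.get_state()['t'])"
```

```text
the job is handed in; nothing more can be done
the job is handed in; nothing more can be done
```

The shaft is threaded through both bearing blocks, the selector is on the middle mark, and I handed the job in at about 17 s of robot time.

- **Shaft:** It went in from the +y side with almost no side force and was released resting in both holes. The top picture shows roughly 65–70 mm standing out past the -y block and a longer piece past the +y block.
- **Selector:** I gripped the knob, pushed it to its lower stop (about 33 N, 12 mm), turned it about 60° clockwise and let it rise.
- **Checks after release:** The nose and white line point at the middle mark. The knob sits at the same height as at the start: its centre is at image row 167.4, against 167.8 before.
- **Bystanders and arm:** In the last top picture the bottle, bowl and beaker are in their starting places. The arm was clear of everything.
- **Disagreements:**
  - The two cameras differed by about 3–5 mm on the shaft's position. I took this as calibration bias, and the insertion went through without contact.
  - The knob grip was about 2 mm off its axis, which gave side forces up to about 10 N.

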